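# Put optical bench parts away in their trays

## Task

Put the loose optical parts away in their aluminium trays: one pedestal post into each round pocket of the tray with two round pockets, one mirror mount into each bay of the tray with two square bays, and the lens barrel into the small tray with a single square bay. Each part must stand upright on the floor of its own pocket or bay, set down gently and not dropped, and the small white bottle and the small square box must stay where they stand.

Things in the scene. Friction and masses are not known exactly. Their poses are not given: they have to be found in the camera images.
- post_a_center (a point): steel pedestal post, upright: round shaft 20 mm in diameter on a round foot 32 mm in diameter (tapering into the shaft 7 to 9 mm up), 60 mm tall in all, 0.14 kg. The point is on its axis, half-way up, 30 mm above its underside; z up. Grip the shaft near its top, so that the fingers stay above the tray's rims. The two are alike.
- post_b_center (a point): steel pedestal post, upright: round shaft 20 mm in diameter on a round foot 32 mm in diameter (tapering into the shaft 7 to 9 mm up), 60 mm tall in all, 0.14 kg. The point is on its axis, half-way up, 30 mm above its underside; z up. Grip the shaft near its top, so that the fingers stay above the tray's rims. The two are alike.
- mount_a_center (a point): dark steel mirror mount, an upside-down T: upright plate 14 mm thick (along its x), 46 mm wide (y), top at 60 mm, mid-way on a foot 40 (x) by 46 (y) by 10 mm; round mirror on the -x face, two small brass knobs low on the +x face; 0.16 kg. The point is in the middle of the plate, 30 mm above the underside; z up. Grip across the 14 mm, near the top. The two are alike.
- mount_b_center (a point): dark steel mirror mount, an upside-down T: upright plate 14 mm thick (along its x), 46 mm wide (y), top at 60 mm, mid-way on a foot 40 (x) by 46 (y) by 10 mm; round mirror on the -x face, two small brass knobs low on the +x face; 0.16 kg. The point is in the middle of the plate, 30 mm above the underside; z up. Grip across the 14 mm, near the top. The two are alike.
- lens_center (a point): black lens barrel standing upright with its glass up: a cylinder 46 mm in diameter and 50 mm tall, with two thin aluminium bands, about 0.15 kg. The point is on its axis, half-way up, 25 mm above its underside; z up. Grip it across its diameter in its upper half.
- post_tray: fixed aluminium tray for the two posts: a plate 78 mm (x) by 152 mm (y), 4 mm thick, with two round open pockets side by side. Origin: centre of its underside, on the table. The pockets' centres lie at y = +37 mm and y = -37 mm of its frame; each is 56 mm in inner diameter, its floor 4 mm and its rim 16 mm above the table, its wall 4 mm thick.
- mount_tray: fixed aluminium tray for the mounts: 78 mm (x) by 152 mm (y), 16 mm tall, walls and one divider 4 mm thick, which makes two square bays side by side, each 70 by 70 mm inside, floor 4 mm above the table. Origin: centre of its underside. Bay centres lie at y = +37 mm and y = -37 mm of its frame. A mount may stand in its bay any way round.
- lens_tray: fixed small square aluminium tray for the lens barrel: 80 mm by 80 mm, 16 mm tall, walls 4 mm thick, one single bay 72 mm by 72 mm inside with its floor 4 mm above the table. Origin: centre of its underside.
- bottle_center (a point): bystander: small white plastic bottle with a grey cap, 38 mm in diameter, 85 mm tall. The point is on its axis, half-way up. Leave it alone.
- gel_box_center (a point): bystander: small closed square box, 56 mm by 56 mm, 22 mm tall, grey with a white lid. The point is its centre. Leave it alone.

How it is judged (in metres and radians):
At the end, for the whole second after the job is handed in: One post in each round pocket, one mount in each square bay (either of the pair in either), the lens barrel in its tray: within 16 mm (posts), 18 mm (mounts), 17 mm (lens) of the middle in the tray's x and y, on the floor within 5 mm, upright within 0.12 rad, at rest, released (((x of post_a_center in the frame of post_tray between -0.016 and 0.016 m and y of post_a_center in the frame of post_tray between 0.021 and 0.053 m and z of post_a_center in the frame of post_tray between 0.029 and 0.039 m and x of post_b_center in the frame of post_tray between -0.016 and 0.016 m and y of post_b_center in the frame of post_tray between -0.053 and -0.021 m and z of post_b_center in the frame of post_tray between 0.029 and 0.039 m) or (x of post_b_center in the frame of post_tray between -0.016 and 0.016 m and y of post_b_center in the frame of post_tray between 0.021 and 0.053 m and z of post_b_center in the frame of post_tray between 0.029 and 0.039 m and x of post_a_center in the frame of post_tray between -0.016 and 0.016 m and y of post_a_center in the frame of post_tray between -0.053 and -0.021 m and z of post_a_center in the frame of post_tray between 0.029 and 0.039 m)) and ((x of mount_a_center in the frame of mount_tray between -0.018 and 0.018 m and y of mount_a_center in the frame of mount_tray between 0.019 and 0.055 m and z of mount_a_center in the frame of mount_tray between 0.029 and 0.039 m and x of mount_b_center in the frame of mount_tray between -0.018 and 0.018 m and y of mount_b_center in the frame of mount_tray between -0.055 and -0.019 m and z of mount_b_center in the frame of mount_tray between 0.029 and 0.039 m) or (x of mount_b_center in the frame of mount_tray between -0.018 and 0.018 m and y of mount_b_center in the frame of mount_tray between 0.019 and 0.055 m and z of mount_b_center in the frame of mount_tray between 0.029 and 0.039 m and x of mount_a_center in the frame of mount_tray between -0.018 and 0.018 m and y of mount_a_center in the frame of mount_tray between -0.055 and -0.019 m and z of mount_a_center in the frame of mount_tray between 0.029 and 0.039 m)) and x of lens_center in the frame of lens_tray between -0.017 and 0.017 m and y of lens_center in the frame of lens_tray between -0.017 and 0.017 m and z of lens_center in the frame of lens_tray between 0.024 and 0.034 m and angle between each of post_a_center, post_b_center, mount_a_center, mount_b_center, lens_center's own z axis and vertical below 0.12 rad and linear speed of each of post_a, post_b, mount_a, mount_b, lens below 0.02 m/s and contact force between each of post_a, post_b, mount_a, mount_b, lens and the fingers below 0.05 N); the robot touches nothing.
It fails at once if the bottle is pushed more than 30 mm from its place or tipped over (distance of bottle_center from where it was at the start of the episode above 0.03 m or angle between bottle_center's own z axis and vertical above 0.5 rad).
It fails at once if the small square box is pushed more than 30 mm from its place or tipped over (distance of gel_box_center from where it was at the start of the episode above 0.03 m or angle between gel_box_center's own z axis and vertical above 0.5 rad).
It fails at once if a part is let go (dropped) with its underside more than 25 mm above the table, about 20 mm above a tray's floor ((height (world z) of post_a_center above 0.055 m and contact force between post_a and the fingers below 0.01 N) or (height (world z) of post_b_center above 0.055 m and contact force between post_b and the fingers below 0.01 N) or (height (world z) of mount_a_center above 0.055 m and contact force between mount_a and the fingers below 0.01 N) or (height (world z) of mount_b_center above 0.055 m and contact force between mount_b and the fingers below 0.01 N) or (height (world z) of lens_center above 0.05 m and contact force between lens and the fingers below 0.01 N)).
It also fails if it takes over 115 s, if anything falls off the work surface, if the arm or the gripper's body presses on something with over 40 N, if the wrist force passes 120 N, or if a joint passes its speed limit or range.

## Robot

A 6-joint arm with a two-finger parallel gripper is mounted at the origin on the work surface. World frame = base frame: x ahead of the robot, y to its left, z up, the work surface at z = 0. Lengths are in mm, angles in degrees, forces in N, time in s.
With the tool pointing down it reaches from about 350 to 850 mm from the base axis. Payload 8.1 kg.
Tool frame: the origin (TCP) lies between the finger pads; the fingertips stand 14 mm ahead of it and the grasp point (between the pads) lies 5 mm behind it; z points along the fingers, x is the direction in which the jaws open and shut, and the axes are right-handed (so a half turn about z gives the same grasp; the last joint's range is limited). The gripper opens to 85 mm and grips with 20 to 120 N. Pads are 22 mm wide; open, the fingers measure 114 mm over their backs; the gripper's body (76 mm by 85 mm) begins 54 mm behind the grasp point. The pads swing forward as they close: fully open they stand 13 mm farther back than shut.
Start: joints at [-78.977, 7.471, 85.268, -0, 87.261, -4.893], TCP at [164.565, -576.995, 215.392] pointing down, gripper open.
Joint ranges: [-169.43, 169.43], [-51.17, 129.36], [1.28, 143.12], [-76.62, 256.62], [0, 156.53], [-152.29, 152.29]. Speed limits (degrees/s): [136.94, 136.94, 159.86, 180, 180, 180].

## Interface

Orientations are given as [roll, pitch, yaw] about the fixed x, y, z axes, in that order (R = Rz(yaw) Ry(pitch) Rx(roll)).
In Python, from bench import r, vision, job gives the robot as it stands.
- The arm moves only by the tool send_rows, never from a script. Its arguments are lists of equal length, an entry for each row: "dp": the shift along the world's x, y, z in mm, a list of three; "rot": the turn, a rotation vector about the world's x, y, z in rad, a list of three. In form: {"dp": [[tx, ty, tz], ...], "rot": [[wx, wy, wz], ...]}. A call has 1 to 5 rows; each row is the pose to reach, as a shift and turn from the pose commanded when the call began; what a row does not reach only later rows make up. A row lasts 1/8 s, in which the tool goes at most 62.5 mm and 10.7 degrees, less where a joint would pass 70% of its speed; a pose out of reach is approached as far as the arm can. A call with a gripper value outside its range is refused whole. "jaw" is the finger opening in mm, from 0 to 85.4, set as the call begins (left out, the last holds). The fingers move at their own pace and stop on an object; "force" is the grip in N (left out, the last holds). Time passes only in rows, so rows that repeat a pose let the fingers close. It gives the time, the measured TCP pose, the force and the opening at its end, in the units of the state.
- r.sense(): the state, without advancing time (a new reading comes with each control period).
- vision.snapshot(name): name is "scene" or "top" or "wrist"; returns a dict with "pixels" (420x560x3 uint8, red, green, blue), "depth" (420x560 float32, mm along the optical axis (not along the pixel's ray), 0 where there is no reading), "intrinsics" (3x3 intrinsics, pixels), "world_from_camera" (4x4, takes a point from camera to world coordinates); the wrist camera has in their place "T_tool_cam" (4x4, takes a point from camera to tool coordinates, whose origin is the TCP and whose axes are the tool frame's). Camera axes: x right, y down, z forward; pixel columns grow to the right and rows downward; lengths in mm; the calibration is good to about 2 mm. A picture is of the moment at which its call begins: read the wrist's pose just before it.
- job.hand_in(): hands the job in, once; it reports no verdict.
The state is a dict: "time": time; "joint_pos": joint angles; "qd": joint speeds; "joint_efforts": joint torques, N m; "tool_pos": TCP position; "tcp_rot": TCP orientation; "ft_force": force on the tool from outside, world axes, zero at the start; "wrist_torque": the same for the moment, N m; "finger_gap": finger opening in mm.
Only numpy, scipy, OpenCV 4.12 (cv2) and the standard library are available. Lean on these libraries where they do the work, as an engineer would, in place of code of your own. Each camera call takes 0.05 s, during which the arm holds its last target.

## Working session

There is one attempt and no reset: what is moved stays moved. The work goes in short steps, Python scripts to look and compute and a tool call to move; the robot and the scene stay as the last step left them, time stands still between calls to the robot, and variables do not carry over. Pictures are saved under pics/ and viewed, and the job is handed in when it is done.

Besides the shell and the picture viewer there is one more tool, called after "Call:" by a JSON object that holds its "method" and its "body", one argument or row to a line. send_rows: Moves the arm, as the interface text tells. Its arguments: {"type":"object","properties":{"dp":{"type":"array"},"rot":{"type":"array"},"jaw":{"type":"number"},"force":{"type":"number"}},"required":["dp","rot"]}

```bash
ls; mkdir -p pics; python3 - <<'E'
from bench import r,vision,job
import cv2,numpy as np,pickle
print(r.sense())
for n in ["scene","top"]:
    s=vision.snapshot(n); cv2.imwrite(f"pics/{n}0.png",s["pixels"][:,:,::-1]); pickle.dump(s,open(f"{n}0.pkl","wb"))
    print(n,s["intrinsics"],s["world_from_camera"])
E
```

```text
pics
{'time': 0.0, 'joint_pos': array([-7.89776119e+01,  7.51532158e+00,  8.53297286e+01,  1.35640983e-03,
        8.72642727e+01, -4.89461987e+00]), 'qd': array([0.0268884 , 0.01020837, 0.02363898, 0.07473822, 0.03960587,
       0.05400755]), 'joint_efforts': array([ 1.06488151e-03, -5.69399178e+01, -5.00550091e+01, -3.34838860e-04,
        1.45219118e-02, -1.20096999e-05]), 'tool_pos': array([ 164.44624638, -576.40128607,  214.33796306]), 'tcp_rot': array([-1.79989322e+02,  1.08808643e-01, -7.40830479e+01]), 'ft_force': array([ 0.75144881, -0.56372256, -0.11654088]), 'wrist_torque': array([ 0.05679464,  0.01823768, -0.0265354 ]), 'finger_gap': 85.43823943444058}
scene [[530.59898856   0.         276.90194057]
 [  0.         530.59898856 205.17188889]
 [  0.           0.           1.        ]] [[ 6.44676474e-01  5.42073120e-01 -5.39025951e-01  1.17981252e+03]
 [ 7.64448776e-01 -4.60096064e-01  4.51585740e-01 -5.49687222e+02]
 [-3.21122774e-03 -7.03184431e-01 -7.11000242e-01  8.91020323e+02]
 [ 0.00000000e+00  0.00000000e+00  0.00000000e+00  1.00000000e+00]]
top [[398.94526702   0.         278.59045452]
 [  0.         398.94526702 211.57889305]
 [  0.           0.           1.        ]] [[ 1.02637792e-02 -9.92351518e-01  1.23016749e-01  4.01069985e+02]
 [-9.99935726e-01 -9.59311305e-03  6.04291034e-03  1.27692102e+01]
 [-4.81657767e-03 -1.23070865e-01 -9.92386196e-01  9.44271384e+02]
 [ 0.00000000e+00  0.00000000e+00  0.00000000e+00  1.00000000e+00]]
```

View pics/scene0.png

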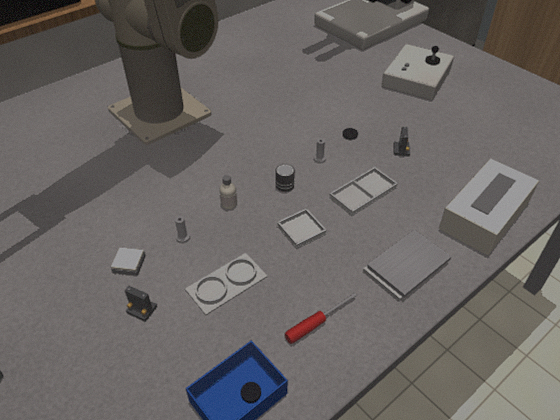

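View pics/top0.png

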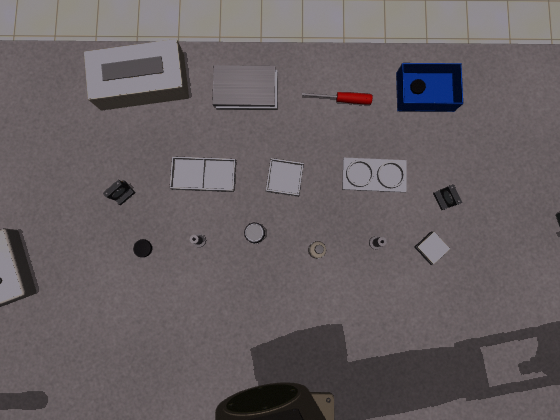

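Top view: mount tray (203,174), lens tray (285,177), post tray (375,175). Mounts are at (119,191) and (447,197), posts at (198,240) and (378,242), lens at (255,232), bottle at (317,250), box at (432,248). Next I'll measure these with the depth images.

```bash
cat > h.py <<'E'
import numpy as np,cv2,pickle
def cloud(s,T=None):
    K=s["intrinsics"];d=s["depth"];T=s["world_from_camera"] if T is None else T
    v,u=np.mgrid[:d.shape[0],:d.shape[1]]
    P=np.stack([(u-K[0,2])/K[0,0]*d,(v-K[1,2])/K[1,1]*d,d,np.ones_like(d)],-1)@T.T
    P=P[...,:3]; P[d<=0]=np.nan
    return P
def proj(s,p,T=None):
    T=s["world_from_camera"] if T is None else T
    c=np.linalg.inv(T)@np.append(p,1); q=s["intrinsics"]@c[:3]; return q[:2]/q[2]
E
python3 - <<'E'
from h import *
A={n:cloud(pickle.load(open(n+"0.pkl","rb"))) for n in("top","scene")}
top=A["top"]
seeds=dict(mtray=(203,174),ltray=(285,177),ptray=(375,175),mntL=(119,191),mntR=(447,197),postL=(198,240),postR=(378,242),lens=(255,232),bottle=(317,250),box=(432,248))
for n,c in A.items():
    z=c[200:260,150:420,2] ; print(n,"table z",np.nanmedian(z))
for k,(u,v) in seeds.items():
    w=c0=top[max(0,v-8):v+9,u-8:u+9].reshape(-1,3)
    ctr=np.nanmedian(w,0)[:2]
    R=100 if 'tray' in k else 45
    for n,c in A.items():
        p=c.reshape(-1,3); p=p[np.isfinite(p).all(1)]
        p=p[(np.hypot(*(p[:,:2]-ctr).T)<R)&(p[:,2]>5 if 'tray' not in k else (p[:,2]>2)&(p[:,2]<25)&(np.hypot(*(p[:,:2]-ctr).T)<R))]
        zt=np.percentile(p[:,2],97) if len(p) else 0
        t=p[p[:,2]>zt-8] if 'tray' not in k else p
        rect=cv2.minAreaRect(t[:,:2].astype(np.float32))
        print(k,n,len(p),"zt %.1f"%zt,"ntop",len(t),"mean",t[:,:2].mean(0).round(1),"rect",np.round(rect[0],1),np.round(rect[1],1),round(rect[2],1))
E
```

```text
top table z 0.24945744191535368
scene table z 0.5243031774813289
mtray top 2410 zt 17.3 ntop 2410 mean [608.3 200.6] rect [605.8 201.3] [194.5 196.4] 74.1
mtray scene 1860 zt 17.4 ntop 1860 mean [607.  199.8] rect [606.4 199.9] [195.8 191.7] 60.2
ltray top 1703 zt 17.1 ntop 1703 mean [601.9   5.2] rect [602.4   4.1] [194.5 197.8] 70.3
ltray scene 1521 zt 17.0 ntop 1521 mean [602.8   4.5] rect [602.3   3.5] [191.8 195.7] 33.4
ptray top 2328 zt 16.9 ntop 2328 mean [ 608.2 -210.1] rect [ 609.  -211.3] [196.3 195.3] 47.6
ptray scene 2635 zt 17.0 ntop 2635 mean [ 612.3 -213.3] rect [ 608.2 -209.6] [195.8 195.3] 48.1
mntL top 438 zt 62.2 ntop 138 mean [560.2 393.7] rect [560.5 393.7] [14.8 45.3] 42.8
mntL scene 315 zt 61.8 ntop 77 mean [561.3 391.7] rect [560.5 393.3] [14.8 48. ] 41.4
mntR top 440 zt 62.2 ntop 148 mean [ 553.9 -375.2] rect [ 554.5 -376.1] [45.  16.5] 24.8
mntR scene 682 zt 61.7 ntop 184 mean [ 555.6 -376.6] rect [ 554.3 -376. ] [46.5 16.6] 22.5
postL top 159 zt 62.0 ntop 67 mean [447.9 205.1] rect [447.7 205.2] [17.8 18. ] 1.0
postL scene 204 zt 61.1 ntop 48 mean [449.5 204.4] rect [448.6 205.5] [18.2 22.5] 38.7
postR top 175 zt 62.4 ntop 70 mean [ 447.  -209.8] rect [ 446.7 -209.9] [19.5 17.7] 27.4
postR scene 258 zt 61.9 ntop 66 mean [ 447.7 -210.9] rect [ 446.9 -210. ] [18.2 21.8] 53.2
lens top 346 zt 53.5 ntop 320 mean [464.6  73.5] rect [464.2  74.1] [43.  42.9] 0.4
lens scene 446 zt 53.3 ntop 216 mean [466.6  71.2] rect [465.3  71.5] [43.1 45.6] 49.7
bottle top 249 zt 86.5 ntop 62 mean [428.1 -68.9] rect [427.6 -69.5] [17.2 17.5] 1.1
bottle scene 443 zt 85.6 ntop 57 mean [429.1 -70.5] rect [427.4 -68.9] [18.1 22.2] 55.9
box top 648 zt 24.8 ntop 566 mean [ 435.9 -337.8] rect [ 435.8 -338.7] [54.9 54.4] 41.2
box scene 700 zt 24.5 ntop 551 mean [ 437.8 -339.9] rect [ 437.1 -338.8] [57.1 56. ] 44.1
```

```bash
python3 - <<'E'
import cv2
for n,boxes in (("top",[(95,140,350,130),(270,140,210,130)]),("scene",[(80,120,350,210)])):
    im=cv2.imread(f"pics/{n}0.png")
    for i,(x,y,w,h) in enumerate(boxes):
        f=min(800/w,600/h); cv2.imwrite(f"pics/c_{n}{i}.png",cv2.resize(im[y:y+h,x:x+w],None,fx=f,fy=f,interpolation=cv2.INTER_CUBIC))
E
```

```text
(no output)
```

View pics/c_top0.png

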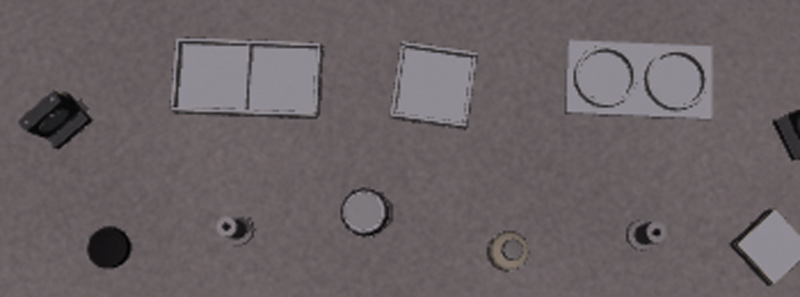

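View pics/c_scene0.png

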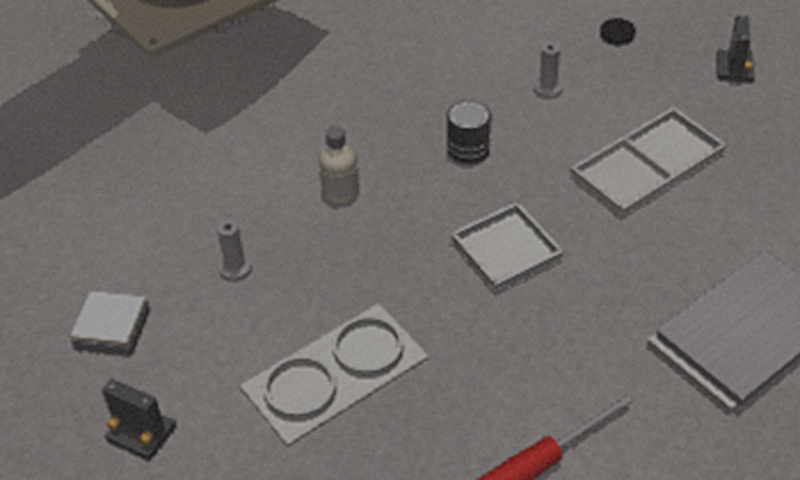

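The crops show the trays empty and all parts upright. Next I'll refine the tray poses from the rim points.

```bash
python3 - <<'E'
from h import *
A={n:cloud(pickle.load(open(n+"0.pkl","rb"))) for n in("top","scene")}
for k,c0,R in (("m",(606,200),95),("l",(602,4),65),("p",(608,-211),95)):
  for n,c in A.items():
    p=c.reshape(-1,3); p=p[np.isfinite(p).all(1)]
    for zl in (3,8,12):
      # table offset grows w/ noise; connected comp via mask
      q=p[(np.hypot(*(p[:,:2]-c0).T)<R)&(p[:,2]>zl)&(p[:,2]<25)]
      if len(q)<10: continue
      rc=cv2.minAreaRect(q[:,:2].astype(np.float32)); print(k,n,zl,len(q),np.round(rc[0],1),np.round(rc[1],1),round(rc[2],1))
      if k=="p" and zl==8:
        for sg in (1,-1):
          w=q[(q[:,1]-c0[1])*sg>0]
          # circle fit
          M=np.c_[w[:,:2],np.ones(len(w))]; s=np.linalg.lstsq(M,-(w[:,:2]**2).sum(1),rcond=None)[0]
          print("  circ",-s[:2]/2,np.sqrt((s[:2]**2).sum()/4-s[2]))
E
```

```text
m top 3 1859 [603.3 202. ] [181.4 180.3] 0.5
m top 8 501 [606.5 201.3] [152.6  78.7] 88.5
m top 12 394 [606.4 201.4] [152.4  78.7] 88.6
m scene 3 1508 [604.7 198.7] [180.9 172.8] 9.7
m scene 8 575 [590.6 200.5] [156.9 113.1] 88.6
m scene 12 393 [606.4 200.1] [156.9  81.5] 88.6
l top 3 1009 [603.6   8.1] [110.4 122.4] 85.7
l top 8 261 [600.8   5.8] [80.  80.6] 81.9
l top 12 225 [600.8   5.8] [80.  80.6] 81.9
l scene 3 989 [599.6  -1.4] [115.7 125.3] 72.4
l scene 8 387 [601.1   4.7] [81.7 84.1] 82.5
l scene 12 274 [601.1   5. ] [81.1 84.1] 82.5
p top 3 1737 [ 603.5 -212.8] [173.1 180.9] 43.9
p top 8 383 [ 611.7 -208.4] [140.4  72.4] 85.3
  circ [ 610.88986739 -172.60456768] 29.625614243266906
  circ [ 608.69102833 -246.10095145] 29.670518887150795
p top 12 301 [ 609.9 -209.9] [137.7  63.4] 88.2
p scene 3 2027 [ 606.3 -213.4] [179.4 183.9] 26.6
p scene 8 547 [ 612. -210.] [139.3  68.6] 87.8
  circ [ 611.75406835 -173.56554218] 29.68285893961122
  circ [ 609.39935968 -247.45444408] 29.81454357134435
p scene 12 409 [ 609.7 -209.6] [138.4  64.7] 87.2
```

```bash
python3 - <<'E'
from h import *
A={n:cloud(pickle.load(open(n+"0.pkl","rb"))) for n in("top","scene")}
for k,c0 in (("mR",(554.4,-376)),("mL",(560.5,393.5))):
  Q=[]
  for n,c in A.items():
    p=c.reshape(-1,3); p=p[np.isfinite(p).all(1)]
    q=p[(np.hypot(*(p[:,:2]-c0).T)<45)&(p[:,2]>57)]; Q.append(q)
    w,v=np.linalg.eigh(np.cov(q[:,:2].T)); print(k,n,len(q),q.mean(0),"narrow axis",np.degrees(np.arctan2(*v[::-1,0])))
    lo=p[(np.hypot(*(p[:,:2]-c0).T)<45)&(p[:,2]>5)]; print(np.round(cv2.minAreaRect(lo[:,:2].astype(np.float32)),1) if 0 else cv2.minAreaRect(lo[:,:2].astype(np.float32)))
E
```

```text
mR top 134 [ 554.10807836 -375.5166588    60.20327897] narrow axis -66.54784030739224
((557.624755859375, -367.22528076171875), (58.60505294799805, 29.447195053100586), 25.945478439331055)
mR scene 163 [ 554.64845117 -376.63363925   60.02775469] narrow axis -65.64941475549504
((554.489990234375, -376.4466857910156), (48.90277099609375, 41.354488372802734), 22.4039306640625)
mL top 129 [560.06856465 394.07158217  60.16428398] narrow axis -137.06117355526598
((559.2533569335938, 392.87506103515625), (37.84156036376953, 46.86663055419922), 46.762725830078125)
mL scene 65 [561.25481224 392.27480887  60.06399683] narrow axis -138.30472916782352
((557.3763427734375, 388.210205078125), (52.42804718017578, 53.57469177246094), 45.47018051147461)
```

Call:
{"method": "send_rows", "body": {
  "dp": [
    [30,15,0],
    [80,40,0],
    [135,70,0],
    [190,98,0],
    [245,126,0]
  ],
  "rot": [
    [0,0,0.03],
    [0,0,0.06],
    [0,0,0.09],
    [0,0,0.12],
    [0,0,0.14]
  ],
  "jaw": 60
}}

```text
time: 0.72
tool_pos: [411.0, -449.7, 215.0]
tcp_rot: [180.0, 0.0, -66.0]
ft_force: [0.8, -2.2, 0.5]
finger_gap: 59.6
```

Call:
{"method": "send_rows", "body": {
  "dp": [
    [45,25,-20],
    [90,50,-50],
    [120,65,-80],
    [138,72,-95],
    [144.8,75,-105]
  ],
  "rot": [
    [0,0,0],
    [0,0,0],
    [0,0,0],
    [0,0,0],
    [0,0,0]
  ]
}}

```text
time: 1.35
tool_pos: [554.6, -374.7, 108.5]
tcp_rot: [179.9, 0.1, -66.0]
ft_force: [-0.6, -1.0, -0.2]
finger_gap: 59.9
```

```bash
cat >> h.py <<'E'
def wrist(name):
    from bench import r,vision
    from scipy.spatial.transform import Rotation as Ro
    st=r.sense(); s=vision.snapshot("wrist")
    T=np.eye(4); T[:3,:3]=Ro.from_euler("xyz",st["tcp_rot"],degrees=True).as_matrix(); T[:3,3]=st["tool_pos"]
    W=T@s["T_tool_cam"]; cv2.imwrite(f"pics/{name}.png",s["pixels"][:,:,::-1]); return st,s,W,cloud(s,W)
E
python3 - <<'E'
from h import *
st,s,W,c=wrist("w1")
print(st["tool_pos"],st["tcp_rot"],s["T_tool_cam"].round(2))
p=c.reshape(-1,3);p=p[np.isfinite(p).all(1)]
q=p[(np.hypot(p[:,0]-554,p[:,1]+376)<45)&(p[:,2]>56)&(p[:,2]<66)]
print(len(q),q.mean(0),cv2.minAreaRect(q[:,:2].astype(np.float32)))
E
```

```text
[ 554.62088985 -374.6908839   108.50818652] [ 1.79941052e+02  1.20994240e-01 -6.59793834e+01] [[   1.      0.     -0.      0.29]
 [  -0.      0.95    0.3   -77.35]
 [   0.     -0.3     0.95 -158.73]
 [   0.      0.      0.      1.  ]]
1506 [ 555.57096828 -376.57235274   60.18340318] ((554.4590454101562, -377.2308349609375), (45.81050491333008, 13.746397018432617), 23.744199752807617)
```

View pics/w1.png

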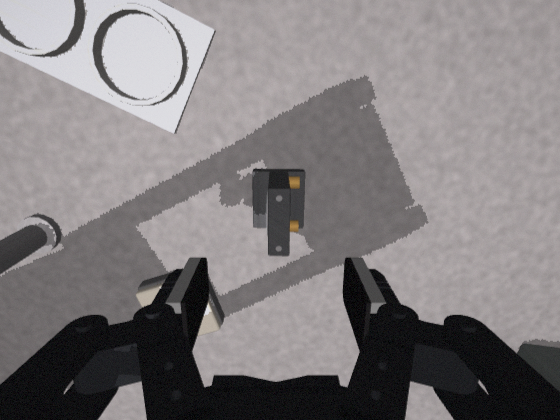

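The wrist view has the mount at (280,210), between the fingers, and agrees with the fixed cameras to about 1 mm. Going down to grip it.

Call:
{"method": "send_rows", "body": {
  "dp": [
    [0,-1,-20],
    [0,-1,-45],
    [0,-1,-62],
    [0,-1,-69],
    [0,-1,-69]
  ],
  "rot": [
    [0,0,0],
    [0,0,0],
    [0,0,0],
    [0,0,0],
    [0,0,0]
  ]
}}

```text
time: 2.02
tool_pos: [554.0, -377.1, 41.1]
tcp_rot: [180.0, 0.0, -66.1]
ft_force: [-0.3, 0.4, -0.0]
finger_gap: 59.4
```

Call:
{"method": "send_rows", "body": {
  "dp": [
    [0,0,0],
    [0,0,0],
    [0,0,0],
    [0,0,0],
    [0,0,0]
  ],
  "rot": [
    [0,0,0],
    [0,0,0],
    [0,0,0],
    [0,0,0],
    [0,0,0]
  ],
  "jaw": 0,
  "force": 40
}}

```text
time: 2.65
tool_pos: [554.8, -377.1, 42.3]
tcp_rot: [-180.0, -0.0, -66.1]
ft_force: [0.0, 0.9, 5.8]
finger_gap: 11.8
```

Call:
{"method": "send_rows", "body": {
  "dp": [
    [0,0,0],
    [0,0,0]
  ],
  "rot": [
    [0,0,0],
    [0,0,0]
  ]
}}

```text
time: 2.9
tool_pos: [554.8, -377.2, 42.3]
tcp_rot: [-180.0, -0.1, -66.1]
ft_force: [-0.8, 0.6, 5.4]
finger_gap: 11.5
```

```bash
python3 - <<'E'
from h import *
st,s,W,c=wrist("w2");print(st["finger_gap"],st["ft_force"],st["tool_pos"])
E
```

```text
11.479300946143258 [-0.82550637  0.63210752  5.42619363] [ 554.82933521 -377.18689879   42.32616197]
```

View pics/w2.png

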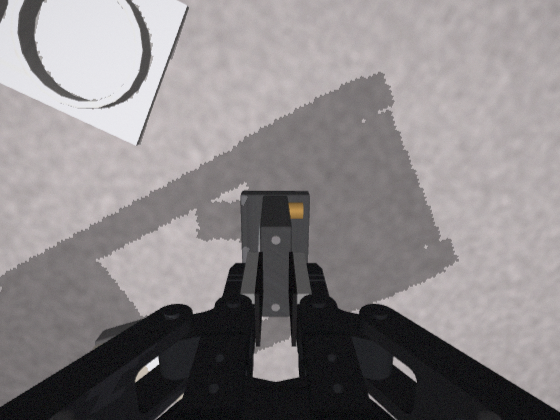

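```bash
python3 - <<'E'
from h import *
st,s,W,c=wrist("w3")
for p in [(0,0,-5),(0,11,-5),(0,-11,-5),(0,0,14),(0,0,-18)]: print(p,proj(s,np.array(p),s["T_tool_cam"]))
for p in [(554.5,-377,60),(554.5-23*.91,-377-23*.4,60),(554.5+23*.91,-377+23*.4,60)]: print(p,proj(s,np.array(p),W))
E
```

```text
(0, 0, -5) [274.87153086 259.62489359]
(0, 11, -5) [274.87333458 279.64145125]
(0, -11, -5) [274.86965549 238.81323137]
(0, 0, 14) [274.93565936 243.60044354]
(0, 0, -18) [274.81915031 272.71376213]
(554.5, -377, 60) [274.17630023 272.77691067]
(533.57, -386.2, 60) [274.02814029 315.98286537]
(575.43, -367.8, 60) [274.33792763 225.64361457]
```

Call:
{"method": "send_rows", "body": {
  "dp": [
    [0,0,10],
    [0,0,30],
    [0,0,50],
    [0,0,65],
    [0,0,70]
  ],
  "rot": [
    [0,0,0],
    [0,0,0],
    [0,0,0],
    [0,0,0],
    [0,0,0]
  ]
}}

```text
time: 3.62
tool_pos: [555.3, -377.7, 113.8]
tcp_rot: [-179.9, -0.2, -66.1]
ft_force: [-0.2, -0.2, -1.9]
finger_gap: 11.7
```

Call:
{"method": "send_rows", "body": {
  "dp": [
    [2,20,0],
    [6,60,0],
    [11,110,0],
    [16,165,0],
    [21,220,0]
  ],
  "rot": [
    [0,0,0.05],
    [0,0,0.15],
    [0,0,0.27],
    [0,0,0.38],
    [0,0,0.5]
  ]
}}

```text
time: 4.25
tool_pos: [574.4, -154.0, 110.3]
tcp_rot: [180.0, 0.1, -37.1]
ft_force: [0.9, -0.1, -1.9]
finger_gap: 11.7
```

Call:
{"method": "send_rows", "body": {
  "dp": [
    [5,55,0],
    [10,110,0],
    [15,165,0],
    [20,215,0],
    [25,260,0]
  ],
  "rot": [
    [0,0,0.12],
    [0,0,0.24],
    [0,0,0.36],
    [0,0,0.48],
    [0,0,0.58]
  ]
}}

```text
time: 4.88
tool_pos: [598.8, 105.9, 110.3]
tcp_rot: [-180.0, 0.1, -3.8]
ft_force: [0.5, -0.8, -2.0]
finger_gap: 11.4
```

Call:
{"method": "send_rows", "body": {
  "dp": [
    [3,35,0],
    [5,55,0],
    [5,61,0],
    [5,61,0],
    [5,61,0]
  ],
  "rot": [
    [0,0,0.03],
    [0,0,0.05],
    [0,0,0.05],
    [0,0,0.05],
    [0,0,0.05]
  ]
}}

```text
time: 5.5
tool_pos: [605.4, 162.7, 111.3]
tcp_rot: [180.0, 0.0, -1.4]
ft_force: [0.6, -0.5, -1.7]
finger_gap: 11.3
```

Call:
{"method": "send_rows", "body": {
  "dp": [
    [0,1,-20],
    [0,1,-40],
    [0,1,-52],
    [0,1,-58],
    [0,1,-61]
  ],
  "rot": [
    [0,0,0],
    [0,0,0],
    [0,0,0],
    [0,0,0],
    [0,0,0]
  ]
}}

```text
time: 6.12
tool_pos: [605.3, 165.0, 49.9]
tcp_rot: [180.0, 0.0, -1.3]
ft_force: [-0.1, -0.4, -1.1]
finger_gap: 11.9
```

Call:
{"method": "send_rows", "body": {
  "dp": [
    [0,0,-1],
    [0,0,-2],
    [0,0,-3],
    [0,0,-4],
    [0,0,-4]
  ],
  "rot": [
    [0,0,0],
    [0,0,0],
    [0,0,0],
    [0,0,0],
    [0,0,0]
  ]
}}

```text
time: 6.75
tool_pos: [605.5, 165.0, 46.5]
tcp_rot: [-180.0, -0.0, -1.3]
ft_force: [-0.5, 1.5, -1.4]
finger_gap: 11.2
```

Call:
{"method": "send_rows", "body": {
  "dp": [
    [0,0,-0.5],
    [0,0,-1],
    [0,0,-1.5],
    [0,0,-2],
    [0,0,-2]
  ],
  "rot": [
    [0,0,0],
    [0,0,0],
    [0,0,0],
    [0,0,0],
    [0,0,0]
  ]
}}

```text
time: 7.38
tool_pos: [606.3, 165.1, 46.5]
tcp_rot: [-180.0, -0.1, -1.3]
ft_force: [-5.9, -0.7, 12.2]
finger_gap: 11.4
```

Call:
{"method": "send_rows", "body": {
  "dp": [
    [0,0,0.5],
    [0,0,0.5],
    [0,0,0.5],
    [0,0,0.5],
    [0,0,0.5]
  ],
  "rot": [
    [0,0,0],
    [0,0,0],
    [0,0,0],
    [0,0,0],
    [0,0,0]
  ],
  "jaw": 50
}}

```text
time: 8.0
tool_pos: [605.3, 165.0, 44.8]
tcp_rot: [180.0, 0.0, -1.3]
ft_force: [-0.6, 0.1, -0.2]
finger_gap: 50.0
```

Call:
{"method": "send_rows", "body": {
  "dp": [
    [0,0,15],
    [0,0,40],
    [0,0,65],
    [0,0,80],
    [0,0,85]
  ],
  "rot": [
    [0,0,0],
    [0,0,0],
    [0,0,0],
    [0,0,0],
    [0,0,0]
  ]
}}

```text
time: 8.62
tool_pos: [606.2, 165.2, 131.7]
tcp_rot: [-180.0, -0.1, -1.3]
ft_force: [0.5, -0.5, -0.2]
finger_gap: 50.1
```

```bash
python3 - <<'E'
from h import *
st,s,W,c=wrist("w4");print(st["finger_gap"],st["tool_pos"])
p=c.reshape(-1,3);p=p[np.isfinite(p).all(1)]
q=p[(np.hypot(p[:,0]-606,p[:,1]-164)<35)&(p[:,2]>55)&(p[:,2]<72)]
print(len(q),q.mean(0),cv2.minAreaRect(q[:,:2].astype(np.float32)))
E
```

```text
50.085165839286326 [606.18933897 165.17073968 131.67114118]
1364 [605.30648495 165.6777818   63.95159432] ((604.703125, 164.06417846679688), (46.432586669921875, 14.868687629699707), 88.86807250976562)
```

View pics/w4.png

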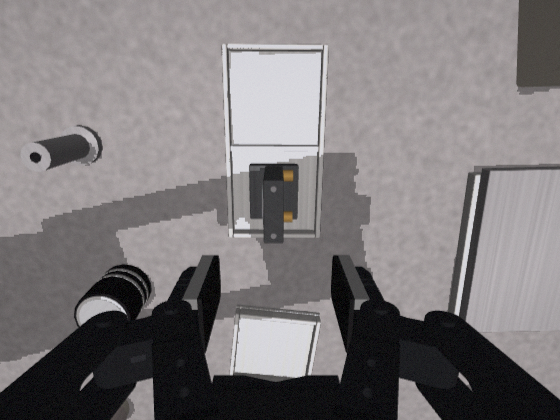

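Mount R stands at (604.7,164) with its top at 64 mm, which is in the bay. Mount L is next.

Call:
{"method": "send_rows", "body": {
  "dp": [
    [-5,25,0],
    [-16,80,0],
    [-28,140,0],
    [-39,195,0],
    [-45,228,-10]
  ],
  "rot": [
    [0,0,0.1],
    [0,0,0.27],
    [0,0,0.44],
    [0,0,0.61],
    [0,0,0.76]
  ]
}}

```text
time: 9.3
tool_pos: [559.2, 395.8, 119.4]
tcp_rot: [-180.0, -0.0, 42.6]
ft_force: [0.5, 0.3, 0.7]
finger_gap: 50.0
```

Call:
{"method": "send_rows", "body": {
  "dp": [
    [0,0,-3],
    [0,0,-5],
    [0,0,-5]
  ],
  "rot": [
    [0,0,0],
    [0,0,0],
    [0,0,0]
  ]
}}

```text
time: 9.68
tool_pos: [560.7, 391.6, 114.5]
tcp_rot: [180.0, 0.1, 42.1]
ft_force: [-1.1, -0.7, 0.4]
finger_gap: 50.0
```

```bash
python3 - <<'E'
from h import *
st,s,W,c=wrist("w5");print(st["tcp_rot"],st["tool_pos"])
p=c.reshape(-1,3);p=p[np.isfinite(p).all(1)]
q=p[(np.hypot(p[:,0]-560,p[:,1]-393)<35)&(p[:,2]>55)&(p[:,2]<66)]
print(len(q),q.mean(0),cv2.minAreaRect(q[:,:2].astype(np.float32)))
E
```

```text
[1.79994212e+02 5.28397977e-02 4.20784531e+01] [560.68555514 391.55598945 114.4590352 ]
1476 [559.71976241 395.25938489  60.19059778] ((560.497802734375, 394.19781494140625), (13.804567337036133, 46.04270553588867), 42.699398040771484)
```

Call:
{"method": "send_rows", "body": {
  "dp": [
    [0,1,-20],
    [0,1,-48],
    [0,1,-66],
    [0,1,-73],
    [0,1,-73]
  ],
  "rot": [
    [0,0,0],
    [0,0,0],
    [0,0,0],
    [0,0,0],
    [0,0,0]
  ]
}}

```text
time: 10.35
tool_pos: [560.2, 393.8, 41.4]
tcp_rot: [-180.0, 0.0, 42.2]
ft_force: [0.5, -0.1, -0.1]
finger_gap: 50.0
```

Call:
{"method": "send_rows", "body": {
  "dp": [
    [0,0,0],
    [0,0,0],
    [0,0,0],
    [0,0,0],
    [0,0,0]
  ],
  "rot": [
    [0,0,0],
    [0,0,0],
    [0,0,0],
    [0,0,0],
    [0,0,0]
  ],
  "jaw": 0
}}

```text
time: 10.98
tool_pos: [560.9, 394.4, 43.2]
tcp_rot: [180.0, -0.1, 42.2]
ft_force: [-1.5, -1.6, 7.1]
finger_gap: 11.5
```

Call:
{"method": "send_rows", "body": {
  "dp": [
    [0,0,10],
    [0,0,30],
    [0,0,50],
    [0,0,65],
    [0,0,70]
  ],
  "rot": [
    [0,0,0],
    [0,0,0],
    [0,0,0],
    [0,0,0],
    [0,0,0]
  ]
}}

```text
time: 11.6
tool_pos: [561.3, 394.6, 114.3]
tcp_rot: [180.0, -0.2, 42.2]
ft_force: [0.2, -0.5, -1.8]
finger_gap: 10.7
```

Call:
{"method": "send_rows", "body": {
  "dp": [
    [6,-20,0],
    [18,-60,0],
    [30,-100,0],
    [42,-138,0],
    [47,-156,0]
  ],
  "rot": [
    [0,0,-0.1],
    [0,0,-0.27],
    [0,0,-0.44],
    [0,0,-0.61],
    [0,0,-0.76]
  ]
}}

```text
time: 12.22
tool_pos: [607.6, 235.6, 111.4]
tcp_rot: [180.0, 0.0, -1.7]
ft_force: [0.3, -0.3, -0.6]
finger_gap: 11.1
```

Call:
{"method": "send_rows", "body": {
  "dp": [
    [0,0,0],
    [0,0,-20],
    [0,0,-40],
    [0,0,-55],
    [0,0,-61]
  ],
  "rot": [
    [0,0,0],
    [0,0,0],
    [0,0,0],
    [0,0,0],
    [0,0,0]
  ]
}}

```text
time: 12.85
tool_pos: [605.7, 238.1, 48.3]
tcp_rot: [179.9, 0.2, -1.3]
ft_force: [-0.7, 0.3, -1.1]
finger_gap: 10.8
```

Call:
{"method": "send_rows", "body": {
  "dp": [
    [0,0,-1.5],
    [0,0,-3],
    [0,0,-4],
    [0,0,-5],
    [0,0,-5]
  ],
  "rot": [
    [0,0,0],
    [0,0,0],
    [0,0,0],
    [0,0,0],
    [0,0,0]
  ]
}}

```text
time: 13.48
tool_pos: [608.1, 238.2, 47.3]
tcp_rot: [-180.0, -0.1, -1.3]
ft_force: [-1.8, -0.5, 4.8]
finger_gap: 10.9
```

Touched down (+4.8 N). Releasing.

Call:
{"method": "send_rows", "body": {
  "dp": [
    [0,0,0],
    [0,0,0],
    [0,0,0],
    [0,0,0],
    [0,0,0]
  ],
  "rot": [
    [0,0,0],
    [0,0,0],
    [0,0,0],
    [0,0,0],
    [0,0,0]
  ],
  "jaw": 50
}}

```text
time: 14.1
tool_pos: [607.3, 238.0, 45.8]
tcp_rot: [180.0, 0.0, -1.3]
ft_force: [0.4, -0.6, 0.9]
finger_gap: 49.9
```

Call:
{"method": "send_rows", "body": {
  "dp": [
    [0,0,15],
    [0,0,40],
    [0,0,65],
    [0,0,80],
    [0,0,84]
  ],
  "rot": [
    [0,0,0],
    [0,0,0],
    [0,0,0],
    [0,0,0],
    [0,0,0]
  ]
}}

```text
time: 14.72
tool_pos: [608.3, 238.3, 131.8]
tcp_rot: [-180.0, -0.1, -1.3]
ft_force: [0.1, 0.4, 0.3]
finger_gap: 49.9
```

```bash
python3 - <<'E'
from h import *
st,s,W,c=wrist("w6");print(st["tcp_rot"],st["tool_pos"])
p=c.reshape(-1,3);p=p[np.isfinite(p).all(1)]
for cc in ((607,238),(605,164)):
  q=p[(np.hypot(p[:,0]-cc[0],p[:,1]-cc[1])<35)&(p[:,2]>55)&(p[:,2]<72)]
  print(len(q),q.mean(0),cv2.minAreaRect(q[:,:2].astype(np.float32)))
E
```

```text
[-1.79952342e+02 -1.46512977e-01 -1.31810317e+00] [608.26397319 238.28438778 131.80854043]
1355 [607.49140491 240.1318068   63.92716096] ((606.873046875, 238.6363067626953), (46.35654067993164, 14.75015640258789), 88.85291290283203)
1121 [605.30711511 167.01870886  63.62304025] ((604.9251708984375, 164.13026428222656), (46.998939514160156, 14.681744575500488), 88.76654815673828)
```

View pics/w6.png

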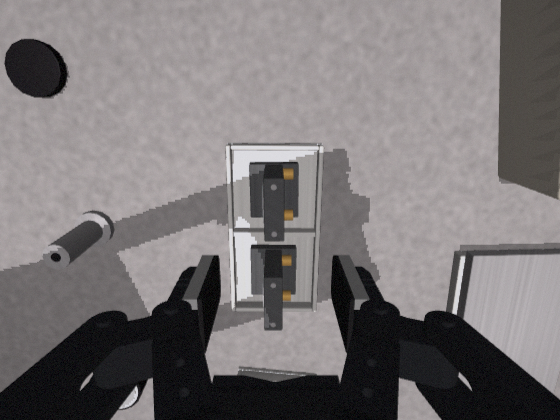

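Both mounts are in their bays, at image (274,215) and (274,285). Post L is next.

Call:
{"method": "send_rows", "body": {
  "dp": [
    [-20,-4,0],
    [-65,-13,-5],
    [-110,-23,-10],
    [-145,-30,-20],
    [-159,-33,-30]
  ],
  "rot": [
    [0,0,0],
    [0,0,0],
    [0,0,0],
    [0,0,0],
    [0,0,0]
  ]
}}

```text
time: 15.4
tool_pos: [445.7, 204.4, 98.2]
tcp_rot: [180.0, 0.1, -1.3]
ft_force: [0.5, 0.1, 0.9]
finger_gap: 49.9
```

Call:
{"method": "send_rows", "body": {
  "dp": [
    [0,0,0],
    [0,0,-20],
    [0,0,-42],
    [0,0,-55],
    [0,0,-58]
  ],
  "rot": [
    [0,0,0],
    [0,0,0],
    [0,0,0],
    [0,0,0],
    [0,0,0]
  ]
}}

```text
time: 16.02
tool_pos: [448.1, 204.8, 41.0]
tcp_rot: [180.0, 0.1, -1.3]
ft_force: [-0.4, -0.4, 0.2]
finger_gap: 49.6
```

Call:
{"method": "send_rows", "body": {
  "dp": [
    [0,0,0],
    [0,0,0],
    [0,0,0],
    [0,0,0],
    [0,0,0]
  ],
  "rot": [
    [0,0,0],
    [0,0,0],
    [0,0,0],
    [0,0,0],
    [0,0,0]
  ],
  "jaw": 0
}}

```text
time: 16.65
tool_pos: [448.2, 204.9, 41.8]
tcp_rot: [180.0, 0.0, -1.3]
ft_force: [0.6, -0.5, 0.6]
finger_gap: -0.1
```

Call:
{"method": "send_rows", "body": {
  "dp": [
    [0,0,10],
    [0,0,30],
    [0,0,55],
    [0,0,70],
    [0,0,75]
  ],
  "rot": [
    [0,0,0],
    [0,0,0],
    [0,0,0],
    [0,0,0],
    [0,0,0]
  ]
}}

```text
time: 17.27
tool_pos: [449.0, 205.2, 118.1]
tcp_rot: [-180.0, -0.1, -1.3]
ft_force: [0.0, 0.6, 0.1]
finger_gap: 0.2
```

```bash
python3 - <<'E'
from h import *
st,s,W,c=wrist("w7");print(st["tcp_rot"],st["tool_pos"])
E
```

```text
[-1.79965879e+02 -9.52575698e-02 -1.31771508e+00] [448.99106468 205.21000206 118.07808124]
```

View pics/w7.png

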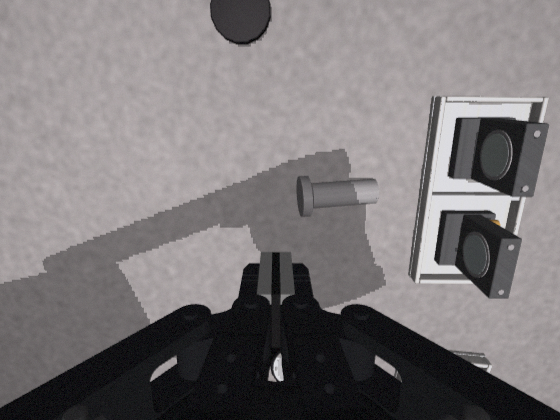

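The grip missed: the opening is 0 and post L now lies on its side at (340,193). I'll find out where it is and why.

```bash
python3 - <<'E'
from h import *
st,s,W,c=wrist("w8")
p=c.reshape(-1,3);p=p[np.isfinite(p).all(1)]
q=p[(np.hypot(p[:,0]-470,p[:,1]-235)<60)&(p[:,2]>5)&(p[:,2]<40)]
print(len(q),q.mean(0),cv2.minAreaRect(q[:,:2].astype(np.float32)),q.max(0),q.min(0))
P=c[193,330:380];print(P[::6])
print("foot",c[175:215:6,304])
print(proj(s,np.array([448,205.4,10]),W))
from bench import vision
t=vision.snapshot("top");cv2.imwrite("pics/top1.png",cv2.resize(t["pixels"][120:270,90:480,::-1],None,fx=2,fy=2));pickle.dump(t,open("top1.pkl","wb"))
E
```

```text
2060 [492.41422552 208.32652517  21.75385677] ((497.01495361328125, 205.81515502929688), (60.0697021484375, 32.049556732177734), 0.9481385350227356) [526.87643008 221.46084303  33.58882278] [466.97347986 189.32009818   5.03394422]
[[490.7448379  209.58476625  24.11051609]
 [495.40405335 209.25810637  23.33558073]
 [499.89078009 209.22809654  23.59489803]
 [504.8090687  208.59935493  21.77356641]
 [509.22477505 208.68214015  22.42569428]
 [514.42131663 207.8280056   19.83053034]
 [518.66992564 208.10549805  21.15710539]
 [523.48615634 207.75591152  20.31393826]
 [528.04292948 207.68459789  20.43300064]]
foot [[ 4.73058494e+02  2.18364474e+02 -9.59666375e-03]
 [ 4.71153992e+02  2.19259289e+02  2.38063357e+01]
 [ 4.70785158e+02  2.15882173e+02  2.85101645e+01]
 [ 4.70636566e+02  2.11848928e+02  3.04741194e+01]
 [ 4.70553448e+02  2.07592482e+02  3.16242589e+01]
 [ 4.70559809e+02  2.02971371e+02  3.16637911e+01]
 [ 4.70771214e+02  1.97432603e+02  2.91604138e+01]]
[273.51202173 194.42147656]
```

View pics/top1.png

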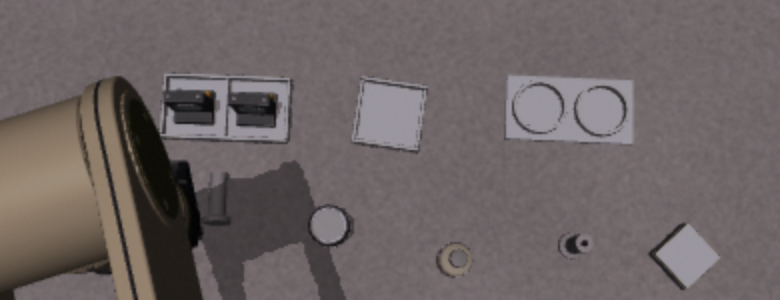

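```bash
python3 - <<'E'
from h import *
from bench import vision
from scipy.spatial.transform import Rotation as Ro
s=vision.snapshot("wrist")
for rot,pos in (([-179.952,-.1465,-1.318],[608.264,238.284,131.81]),):
    T=np.eye(4);T[:3,:3]=Ro.from_euler("xyz",rot,degrees=True).as_matrix();T[:3,3]=pos
    W=T@s["T_tool_cam"]
    for p in [(448.2,205.4,60),(448.2,205.4,0),(464,205,0),(432,205,0)]: print(p,proj(s,np.array(p),W))
t=pickle.load(open("top1.pkl","rb")); c=cloud(t).reshape(-1,3)
q=c[(np.hypot(c[:,0]-495,c[:,1]-206)<50)&(c[:,2]>6)&(c[:,2]<45)];print(cv2.minAreaRect(q[:,:2].astype(np.float32)))
E
```

```text
(448.2, 205.4, 60) [ 55.70234855 256.81086325]
(448.2, 205.4, 0) [ 95.97781657 226.77294368]
(464, 205, 0) [113.7167666 226.7992064]
(432, 205, 0) [ 77.95816122 227.59285683]
((497.07208251953125, 203.4991455078125), (30.594364166259766, 62.64470291137695), 83.1778564453125)
```

The post was standing where I measured it, and my approach tipped it towards +x. It now lies along x from its foot at x≈468 to its top at x≈528, y≈206. Plan: grip the shaft with the jaws along y and the tool tilted, then turn about y to stand it up. First I'll test whether the arm can reach that tilt.

Call:
{"method": "send_rows", "body": {
  "dp": [
    [0,0,20],
    [5,0,43],
    [15,0,53],
    [30,0,53],
    [40,0,53]
  ],
  "rot": [
    [0,0,0.1],
    [0,0,0.28],
    [0,0,0.46],
    [0,0,0.64],
    [0,0,0.82]
  ],
  "jaw": 60
}}

```text
time: 18.1
tool_pos: [488.4, 204.8, 168.9]
tcp_rot: [-180.0, 0.1, 46.0]
ft_force: [-0.9, 0.7, -0.1]
finger_gap: 59.5
```

Call:
{"method": "send_rows", "body": {
  "dp": [
    [5,1,0],
    [9,1,0],
    [9,1,0],
    [9,1,0],
    [9,1,0]
  ],
  "rot": [
    [0,0,0.18],
    [0,0,0.36],
    [0,0,0.54],
    [0,0,0.72],
    [0,0,0.77]
  ]
}}

```text
time: 18.73
tool_pos: [496.7, 205.8, 168.5]
tcp_rot: [-179.9, 0.0, 90.0]
ft_force: [-0.4, -0.5, -0.2]
finger_gap: 59.8
```

```bash
python3 - <<'E'
from h import *
st,s,W,c=wrist("w9");print(st["tcp_rot"],st["tool_pos"],st["joint_pos"].round(1))
p=c.reshape(-1,3);p=p[np.isfinite(p).all(1)]
q=p[(np.hypot(p[:,0]-497,p[:,1]-206)<50)&(p[:,2]>5)&(p[:,2]<40)]
print(len(q),cv2.minAreaRect(q[:,:2].astype(np.float32)),q[:,2].max())
for a in range(464,534,6):
  w=q[(q[:,0]>=a)&(q[:,0]<a+6)]
  if len(w)>5: print(a,len(w),"ytop",np.round(np.median(w[w[:,2]>np.percentile(w[:,2],80),1]),1),"zmax %.1f"%np.percentile(w[:,2],95),"yrange",w[:,1].min().round(1),w[:,1].max().round(1))
E
```

```text
[-1.79880982e+02  3.77827923e-02  8.99879331e+01] [496.70321543 205.80069021 168.51377685] [ 17.   -0.5  98.5  -0.   82.1 -72.9]
1607 ((498.0911865234375, 206.06622314453125), (62.056121826171875, 31.454315185546875), 0.5330848693847656) 33.441653690392855
464 233 ytop 208.0 zmax 28.5 yrange 190.2 221.5
470 246 ytop 206.3 zmax 32.3 yrange 190.1 221.6
476 123 ytop 205.4 zmax 32.1 yrange 191.3 219.5
482 141 ytop 206.3 zmax 25.1 yrange 196.3 215.4
488 133 ytop 207.2 zmax 25.1 yrange 196.2 215.5
494 135 ytop 206.3 zmax 24.0 yrange 197.1 215.5
500 127 ytop 206.3 zmax 23.3 yrange 197.0 215.6
506 124 ytop 206.3 zmax 22.8 yrange 196.9 215.7
512 128 ytop 206.3 zmax 22.0 yrange 196.8 215.8
518 118 ytop 207.2 zmax 21.6 yrange 197.8 215.8
524 99 ytop 207.2 zmax 21.1 yrange 197.7 216.9
```

View pics/w9.png

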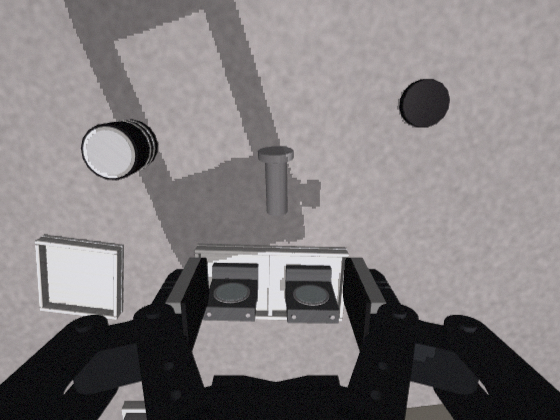

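Tilting here would run the gripper body into the mounts. So I'll pick the post up lying, with the tool vertical, and lay it down in the free area at y≈335 first.

Call:
{"method": "send_rows", "body": {
  "dp": [
    [0,0,-30],
    [0,0,-85],
    [0,0,-125],
    [0,0,-145],
    [0,0,-153]
  ],
  "rot": [
    [0,0,0],
    [0,0,0],
    [0,0,0],
    [0,0,0],
    [0,0,0]
  ]
}}

```text
time: 19.4
tool_pos: [495.5, 205.4, 14.4]
tcp_rot: [-179.8, 0.1, 89.7]
ft_force: [-0.2, -0.9, 0.7]
finger_gap: 59.8
```

Call:
{"method": "send_rows", "body": {
  "dp": [
    [0,0,0],
    [0,0,0],
    [0,0,0],
    [0,0,0],
    [0,0,0]
  ],
  "rot": [
    [0,0,0],
    [0,0,0],
    [0,0,0],
    [0,0,0],
    [0,0,0]
  ],
  "jaw": 0
}}

```text
time: 20.02
tool_pos: [497.6, 206.1, 17.2]
tcp_rot: [180.0, -0.0, 89.8]
ft_force: [0.1, 0.3, 0.1]
finger_gap: -0.0
```

```bash
python3 - <<'E'
from h import *
st,s,W,c=wrist("w10");print(st["tcp_rot"],st["tool_pos"],st["finger_gap"])
from bench import vision
t=vision.snapshot("scene");cv2.imwrite("pics/scene2.png",cv2.resize(t["pixels"][60:260,220:480,::-1],None,fx=3,fy=3))
E
```

```text
[ 1.79969460e+02 -9.11179597e-03  8.97820259e+01] [497.57448244 206.08667281  17.22894491] -0.012206153018704131
```

View pics/w10.png

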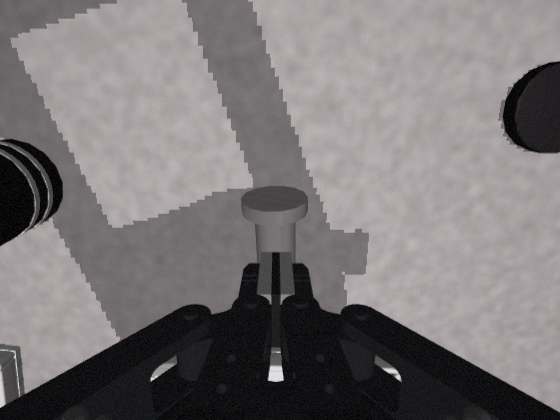

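View pics/scene2.png

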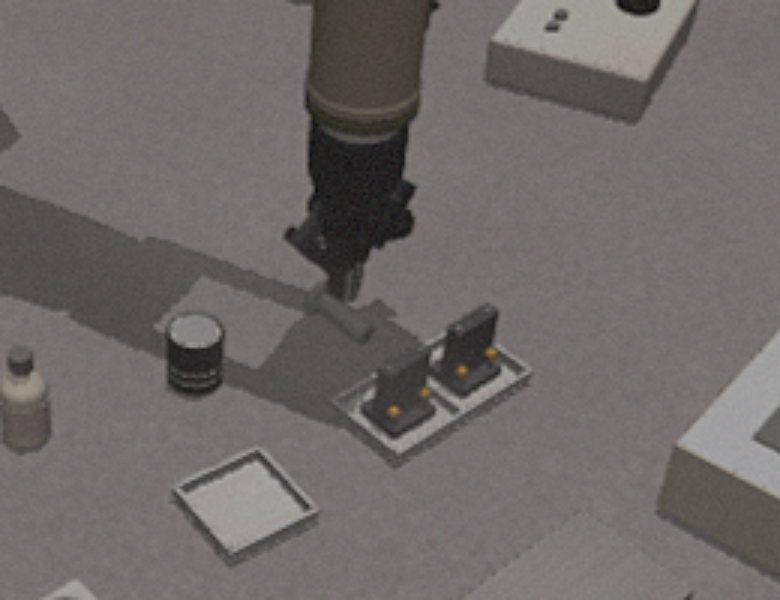

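```bash
python3 - <<'E'
from h import *
st,s,W,c=wrist("w11")
for v in range(185,330,8): print(v,c[v,274].round(1))
for p in [(0,0,-5),(0,0,14),(0,-11,14),(0,-11,-5)]: print(p,proj(s,np.array(p),s["T_tool_cam"]))
E
```

```text
185 [4.664e+02 2.054e+02 1.000e-01]
193 [468.2 205.4   8.9]
201 [468.7 205.4  20.8]
209 [469.8 205.5  29.3]
217 [472.6 205.5  31.9]
225 [476.8 205.4  30.8]
233 [482.7 205.4  25.7]
241 [487.5 205.4  24.1]
249 [491.9 205.3  23.5]
257 [486.9 205.4  42.1]
265 [487.4 205.4  48.3]
273 [486.8 205.5  56.1]
281 [487.5 205.5  60.8]
289 [486.6 205.5  67.8]
297 [488.5 205.5  69.9]
305 [491.4 205.5  70.4]
313 [494.9 205.5  70. ]
321 [497.7 205.5  70.7]
329 [501.4 205.5  70.3]
(0, 0, -5) [275.45251081 258.04711741]
(0, 0, 14) [275.42925488 242.13518708]
(0, -11, 14) [275.43757544 223.03679997]
(0, -11, -5) [275.46220091 237.18616861]
```

```bash
python3 - <<'E'
from h import *
st,s,W,c=wrist("w12")
ct=cloud(s,s["T_tool_cam"])
for u in (250,258,266,270,282,290,298,305):
    print(u,[(v,ct[v,u].round(0).tolist()) for v in (244,250,254,260,275,290,310)])
E
```

```text
250 [(244, [-14.0, 2.0, 17.0]), (250, [-14.0, 6.0, 16.0]), (254, [-14.0, 8.0, 17.0]), (260, [-14.0, 13.0, 18.0]), (275, [-10.0, -6.0, -33.0]), (290, [-10.0, -6.0, -44.0]), (310, [-8.0, -11.0, -64.0])]
258 [(244, [-9.0, -6.0, -2.0]), (250, [-9.0, -3.0, -1.0]), (254, [-9.0, -0.0, -1.0]), (260, [-9.0, 3.0, -1.0]), (275, [-7.0, -7.0, -34.0]), (290, [-6.0, -11.0, -52.0]), (310, [-5.0, -12.0, -65.0])]
266 [(244, [-4.0, -8.0, -7.0]), (250, [-5.0, -4.0, -5.0]), (254, [-4.0, -11.0, -23.0]), (260, [-4.0, -10.0, -28.0]), (275, [-4.0, -10.0, -40.0]), (290, [-3.0, -10.0, -50.0]), (310, [nan, nan, nan])]
270 [(244, [-3.0, -8.0, -7.0]), (250, [-3.0, -5.0, -7.0]), (254, [-2.0, -11.0, -23.0]), (260, [-2.0, -11.0, -28.0]), (275, [-2.0, -11.0, -41.0]), (290, [-2.0, -11.0, -51.0]), (310, [-2.0, -7.0, -57.0])]
282 [(244, [3.0, -9.0, -8.0]), (250, [3.0, -5.0, -7.0]), (254, [3.0, -10.0, -22.0]), (260, [3.0, -11.0, -28.0]), (275, [2.0, -11.0, -41.0]), (290, [2.0, -10.0, -50.0]), (310, [2.0, -11.0, -63.0])]
290 [(244, [7.0, -6.0, -2.0]), (250, [7.0, -3.0, -3.0]), (254, [6.0, -10.0, -22.0]), (260, [6.0, -10.0, -27.0]), (275, [6.0, -10.0, -40.0]), (290, [5.0, -11.0, -51.0]), (310, [5.0, -12.0, -64.0])]
298 [(244, [12.0, 3.0, 18.0]), (250, [12.0, 6.0, 16.0]), (254, [12.0, 8.0, 16.0]), (260, [13.0, 12.0, 16.0]), (275, [9.0, -6.0, -33.0]), (290, [8.0, -6.0, -44.0]), (310, [7.0, -11.0, -63.0])]
305 [(244, [16.0, 2.0, 17.0]), (250, [16.0, 6.0, 16.0]), (254, [16.0, 9.0, 17.0]), (260, [17.0, 12.0, 17.0]), (275, [12.0, -7.0, -34.0]), (290, [11.0, -6.0, -43.0]), (310, [9.0, -12.0, -65.0])]
```

The depth image shows the shut fingertips at tool z ≈ -22, so they end 22 mm behind the stated TCP instead of 14 mm ahead. That explains it: the fingers closed just above the post, and they held the mounts only by the top edge. I'll open the jaws clear of the post and measure the tips at other openings before gripping again.

Call:
{"method": "send_rows", "body": {
  "dp": [
    [0,0,20],
    [0,0,40],
    [0,0,40],
    [0,0,40],
    [0,0,40]
  ],
  "rot": [
    [0,0,0],
    [0,0,0],
    [0,0,0],
    [0,0,0],
    [0,0,0]
  ],
  "jaw": 40
}}

```text
time: 20.85
tool_pos: [496.5, 205.7, 55.7]
tcp_rot: [-179.9, 0.0, 89.8]
ft_force: [0.6, 0.5, -0.4]
finger_gap: 40.1
```

```bash
cat >> h.py <<'E'
def tips(s):
    ct=cloud(s,s["T_tool_cam"]).reshape(-1,3); ct=ct[np.isfinite(ct).all(1)]
    f=ct[(abs(ct[:,0])<60)&(ct[:,1]<13)&(ct[:,1]>-13)]
    return f
E
python3 - <<'E'
from h import *
st,s,W,c=wrist("w13");print(st["tool_pos"],st["finger_gap"])
ct=cloud(s,s["T_tool_cam"])
for v in range(230,330,8): print(v,[ct[v,u].round(0).tolist() for u in (215,222,230,236,240,246)])
E
```

```text
[496.49785597 205.74132252  55.65920746] 40.07141855259715
230 [[-40.0, 10.0, 56.0], [-35.0, 9.0, 55.0], [-30.0, 10.0, 56.0], [-26.0, 10.0, 56.0], [-23.0, 10.0, 56.0], [-19.0, 10.0, 56.0]]
238 [[-40.0, 16.0, 56.0], [-36.0, 15.0, 55.0], [-30.0, 15.0, 55.0], [-26.0, 15.0, 55.0], [-24.0, 15.0, 56.0], [-19.0, 15.0, 54.0]]
246 [[-40.0, 21.0, 55.0], [-36.0, 21.0, 54.0], [-30.0, 21.0, 55.0], [-26.0, 21.0, 55.0], [-24.0, 21.0, 55.0], [-20.0, 22.0, 56.0]]
254 [[-26.0, -11.0, -23.0], [nan, nan, nan], [-20.0, -9.0, -20.0], [-27.0, 27.0, 56.0], [-24.0, 27.0, 56.0], [-20.0, 27.0, 56.0]]
262 [[-25.0, -10.0, -29.0], [-22.0, -10.0, -30.0], [-20.0, -5.0, -19.0], [-27.0, 33.0, 55.0], [-24.0, 33.0, 55.0], [-20.0, 33.0, 56.0]]
270 [[-24.0, -11.0, -37.0], [-21.0, -10.0, -36.0], [-20.0, -3.0, -22.0], [-27.0, 39.0, 55.0], [-24.0, 39.0, 56.0], [-20.0, 38.0, 54.0]]
278 [[-23.0, -11.0, -43.0], [-20.0, -10.0, -42.0], [-20.0, 1.0, -23.0], [-27.0, 45.0, 55.0], [-24.0, 45.0, 55.0], [-20.0, 45.0, 55.0]]
286 [[-22.0, -10.0, -48.0], [-20.0, -8.0, -44.0], [-20.0, 4.0, -24.0], [-27.0, 52.0, 56.0], [-25.0, 51.0, 55.0], [-20.0, 51.0, 55.0]]
294 [[-21.0, -11.0, -54.0], [-20.0, -5.0, -45.0], [-20.0, 8.0, -24.0], [-28.0, 58.0, 55.0], [-25.0, 58.0, 56.0], [-21.0, 58.0, 55.0]]
302 [[-21.0, -8.0, -55.0], [-20.0, -2.0, -45.0], [-20.0, 11.0, -25.0], [-28.0, 64.0, 55.0], [-25.0, 65.0, 56.0], [-21.0, 64.0, 55.0]]
310 [[-21.0, -6.0, -56.0], [-20.0, 0.0, -47.0], [-32.0, 71.0, 56.0], [-28.0, 71.0, 55.0], [-25.0, 71.0, 55.0], [-21.0, 71.0, 56.0]]
318 [[-21.0, -3.0, -56.0], [-20.0, 3.0, -48.0], [-31.0, 71.0, 46.0], [-27.0, 71.0, 46.0], [-24.0, 71.0, 46.0], [-20.0, 72.0, 48.0]]
326 [[-21.0, 2.0, -55.0], [-20.0, 6.0, -49.0], [-30.0, 72.0, 39.0], [-27.0, 73.0, 40.0], [-24.0, 72.0, 39.0], [-20.0, 73.0, 40.0]]
```

View pics/w13.png

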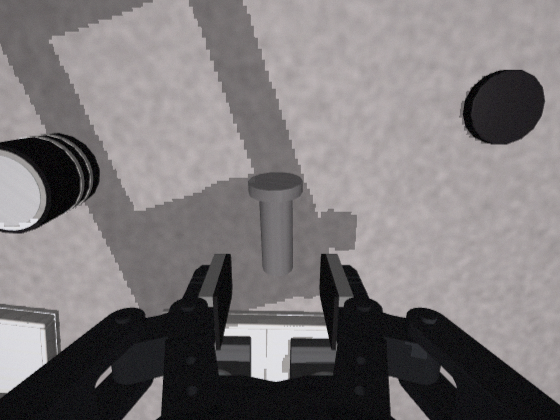

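The pads span tool z from -21 to -57, so the effective grasp point is about tool z = -40, 35 mm higher than stated. I'll use that offset from here on and grip the lying post.

Call:
{"method": "send_rows", "body": {
  "dp": [
    [0,0,-20],
    [0,0,-45],
    [0,0,-60],
    [0,0,-68],
    [0,0,-72]
  ],
  "rot": [
    [0,0,0],
    [0,0,0],
    [0,0,0],
    [0,0,0],
    [0,0,0]
  ]
}}

```text
time: 21.52
tool_pos: [497.4, 206.0, -15.3]
tcp_rot: [-180.0, 0.0, 89.8]
ft_force: [-0.3, -0.3, 0.2]
finger_gap: 39.8
```

Call:
{"method": "send_rows", "body": {
  "dp": [
    [0,0,-1],
    [0,0,-2],
    [0,0,-2],
    [0,0,-2]
  ],
  "rot": [
    [0,0,0],
    [0,0,0],
    [0,0,0],
    [0,0,0]
  ]
}}

```text
time: 22.02
tool_pos: [497.6, 206.1, -16.8]
tcp_rot: [180.0, -0.0, 89.8]
ft_force: [-0.9, 0.3, -0.3]
finger_gap: 39.7
```

Call:
{"method": "send_rows", "body": {
  "dp": [
    [0,0,0],
    [0,0,0],
    [0,0,0],
    [0,0,0]
  ],
  "rot": [
    [0,0,0],
    [0,0,0],
    [0,0,0],
    [0,0,0]
  ],
  "jaw": 0
}}

```text
time: 22.52
tool_pos: [498.8, 206.3, -15.5]
tcp_rot: [179.8, -0.0, 89.8]
ft_force: [-1.0, -0.7, 8.0]
finger_gap: 18.5
```

Call:
{"method": "send_rows", "body": {
  "dp": [
    [0,0,15],
    [0,0,40],
    [0,15,50],
    [0,50,50],
    [0,90,50]
  ],
  "rot": [
    [0,0,0],
    [0,0,0],
    [0,0,0],
    [0,0,0],
    [0,0,0]
  ]
}}

```text
time: 23.15
tool_pos: [497.3, 297.5, 33.2]
tcp_rot: [180.0, -0.0, 89.7]
ft_force: [0.3, -0.4, -0.7]
finger_gap: 18.3
```

Call:
{"method": "send_rows", "body": {
  "dp": [
    [0,25,0],
    [0,35,0],
    [0,35,-20],
    [0,35,-37],
    [0,35,-45]
  ],
  "rot": [
    [0,0,0],
    [0,0,0],
    [0,0,0],
    [0,0,0],
    [0,0,0]
  ]
}}

```text
time: 23.78
tool_pos: [495.8, 329.1, -15.0]
tcp_rot: [-179.8, 0.1, 89.7]
ft_force: [-0.3, -0.0, -1.6]
finger_gap: 18.4
```

Call:
{"method": "send_rows", "body": {
  "dp": [
    [0,0,-1],
    [0,0,-2],
    [0,0,-3],
    [0,0,-4],
    [0,0,-4]
  ],
  "rot": [
    [0,0,0],
    [0,0,0],
    [0,0,0],
    [0,0,0],
    [0,0,0]
  ]
}}

```text
time: 24.4
tool_pos: [497.7, 331.2, -15.5]
tcp_rot: [180.0, -0.0, 89.8]
ft_force: [-1.1, -1.1, 2.6]
finger_gap: 18.7
```

Call:
{"method": "send_rows", "body": {
  "dp": [
    [0,0,0],
    [0,0,0],
    [0,0,0],
    [0,0,0]
  ],
  "rot": [
    [0,0,0],
    [0,0,0],
    [0,0,0],
    [0,0,0]
  ],
  "jaw": 40
}}

```text
time: 24.9
tool_pos: [497.3, 331.0, -16.2]
tcp_rot: [-180.0, 0.0, 89.8]
ft_force: [0.1, -0.5, 0.2]
finger_gap: 40.0
```

Call:
{"method": "send_rows", "body": {
  "dp": [
    [0,0,15],
    [0,0,50],
    [0,0,90],
    [0,0,120],
    [0,0,130]
  ],
  "rot": [
    [0,0,0],
    [0,0,0],
    [0,0,0],
    [0,0,0],
    [0,0,0]
  ]
}}

```text
time: 25.52
tool_pos: [499.1, 331.9, 117.6]
tcp_rot: [179.7, -0.1, 89.8]
ft_force: [-0.1, -0.7, -0.8]
finger_gap: 40.3
```

```bash
cat > lp.py <<'E'
from h import *
import sys
def run(name,cx,cy):
    st,s,W,c=wrist(name);print(st["tcp_rot"],st["tool_pos"],st["joint_pos"].round(1))
    p=c.reshape(-1,3);p=p[np.isfinite(p).all(1)]
    q=p[(np.hypot(p[:,0]-cx,p[:,1]-cy)<50)&(p[:,2]>5)&(p[:,2]<40)]
    print(len(q),cv2.minAreaRect(q[:,:2].astype(np.float32)))
    for a in range(452,552,8):
      w=q[(q[:,0]>=a)&(q[:,0]<a+8)]
      if len(w)>5: print(a,len(w),"zmax %.1f"%np.percentile(w[:,2],95),"y",w[:,1].min().round(1),w[:,1].max().round(1))
E
python3 -c "
from lp import *
run('w14',497,331)"
```

```text
[ 1.79731138e+02 -1.47710551e-01  8.97846343e+01] [499.06531539 331.93296676 117.64016914] [ 28.7  10.8  92.   -0.   76.9 -61.1]
2290 ((487.6456604003906, 332.9195556640625), (80.95919036865234, 31.743324279785156), 7.386737823486328)
460 209 zmax 20.8 y 314.8 346.3
468 534 zmax 32.4 y 314.7 346.3
476 219 zmax 30.2 y 321.1 340.4
484 253 zmax 24.8 y 321.1 340.5
492 243 zmax 24.1 y 321.8 340.5
500 241 zmax 23.2 y 321.5 340.6
508 221 zmax 22.1 y 322.3 341.5
516 220 zmax 21.4 y 322.1 341.6
524 118 zmax 20.5 y 322.0 341.6
```

View pics/w14.png

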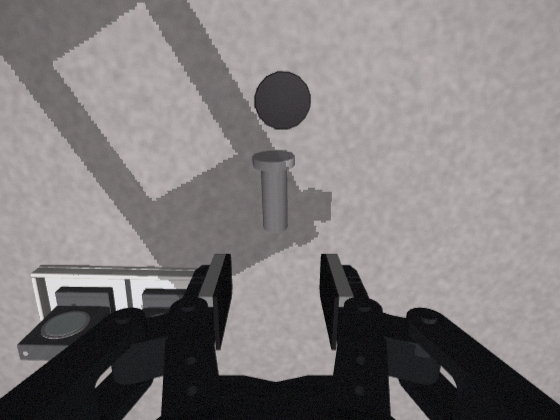

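The post lies at y≈331 in open space, with its foot at x=467 and its top at x=528. Tilting the tool 45° now.

Call:
{"method": "send_rows", "body": {
  "dp": [
    [10,0,5],
    [22,0,10],
    [36,0,10],
    [50,0,10],
    [59,0,10]
  ],
  "rot": [
    [0,0.13,0],
    [0,0.29,0],
    [0,0.45,0],
    [0,0.62,0],
    [0,0.785,0]
  ]
}}

```text
time: 26.2
tool_pos: [555.1, 332.2, 122.9]
tcp_rot: [-137.5, 0.2, 89.6]
ft_force: [1.5, 1.2, 0.3]
finger_gap: 39.9
```

Call:
{"method": "send_rows", "body": {
  "dp": [
    [0,0,0],
    [0,0,0]
  ],
  "rot": [
    [0,0,0],
    [0,0,0]
  ]
}}

```text
time: 26.45
tool_pos: [554.4, 333.0, 123.0]
tcp_rot: [-137.7, 0.2, 89.7]
ft_force: [0.0, -0.3, 0.6]
finger_gap: 39.9
```

```bash
python3 -c "
from lp import *
run('w15',497,331)
from bench import r
from scipy.spatial.transform import Rotation as R
print(R.from_euler('xyz',r.sense()['tcp_rot'],degrees=True).as_matrix().round(3))"
```

```text
[-137.74134401    0.17226316   89.66384948] [554.39811134 333.01065361 123.01616898] [ 18.9  61.6  31.2  15.9 126.7 -65.7]
1979 ((487.7911376953125, 330.56884765625), (30.802778244018555, 81.55901336669922), 89.81964874267578)
468 320 zmax 32.0 y 315.2 346.0
476 318 zmax 30.1 y 317.4 343.9
484 210 zmax 24.5 y 321.5 340.5
492 212 zmax 23.9 y 321.5 340.4
500 227 zmax 23.1 y 321.5 341.2
508 223 zmax 22.1 y 321.5 341.0
516 221 zmax 21.2 y 322.6 341.7
524 183 zmax 20.3 y 322.6 341.6
[[ 0.005  0.743 -0.669]
 [ 1.    -0.005  0.002]
 [-0.002 -0.669 -0.743]]
```

View pics/w15.png

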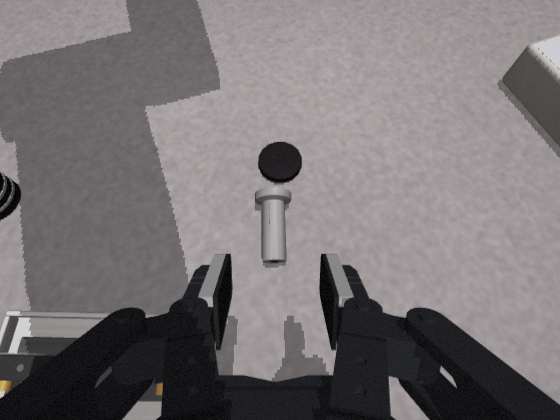

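Call:
{"method": "send_rows", "body": {
  "dp": [
    [0,-1,-10],
    [0,-2,-30],
    [0,-2,-50],
    [0,-2,-60],
    [0,-2,-60]
  ],
  "rot": [
    [0,0,0],
    [0,0,0],
    [0,0,0],
    [0,0,0],
    [0,0,0]
  ]
}}

```text
time: 27.12
tool_pos: [553.9, 330.7, 62.6]
tcp_rot: [-137.6, 0.2, 89.7]
ft_force: [-0.3, 0.8, -0.5]
finger_gap: 39.8
```

```bash
python3 -c "
from lp import *
run('w16',497,331)
from bench import r
from scipy.spatial.transform import Rotation as R
print(R.from_euler('xyz',r.sense()['tcp_rot'],degrees=True).as_matrix()[:,2].round(3))"
```

```text
[-137.6037045     0.20266609   89.66327569] [553.90069756 330.68253713  62.5796287 ] [ 18.8  64.5  33.   15.  122.4 -67.3]
3015 ((487.74884033203125, 330.046875), (31.90872573852539, 81.331787109375), 88.2236328125)
468 510 zmax 32.1 y 314.7 346.6
476 484 zmax 30.2 y 316.4 342.7
484 303 zmax 24.8 y 321.4 340.4
492 324 zmax 23.8 y 321.4 341.1
500 324 zmax 23.0 y 321.4 340.9
508 332 zmax 21.9 y 321.5 341.4
516 339 zmax 21.3 y 322.3 341.3
524 302 zmax 20.4 y 322.3 341.1
[-0.673  0.002 -0.74 ]
```

Call:
{"method": "send_rows", "body": {
  "dp": [
    [-15,0,-17],
    [-34,0,-38],
    [-49,0,-55],
    [-57,0,-64],
    [-60,0.5,-66]
  ],
  "rot": [
    [0,0,0],
    [0,0,0],
    [0,0,0],
    [0,0,0],
    [0,0,0]
  ]
}}

```text
time: 27.8
tool_pos: [494.8, 331.6, -1.4]
tcp_rot: [-137.8, 0.1, 89.7]
ft_force: [-0.1, 0.1, -0.2]
finger_gap: 39.9
```

Call:
{"method": "send_rows", "body": {
  "dp": [
    [0,0,0],
    [0,0,0],
    [0,0,0]
  ],
  "rot": [
    [0,0,0],
    [0,0,0],
    [0,0,0]
  ]
}}

```text
time: 28.18
tool_pos: [495.6, 331.6, -1.1]
tcp_rot: [-137.8, 0.1, 89.6]
ft_force: [-0.2, -0.5, -0.0]
finger_gap: 39.9
```

```bash
python3 -c "
from lp import *
run('w17',497,331)"
```

```text
[-1.37845222e+02  1.15399206e-01  8.96499865e+01] [495.62140093 331.58852182  -1.11315944] [ 20.2  58.   50.3  14.5 111.4 -69. ]
10278 ((494.08819580078125, 331.59588623046875), (67.50482940673828, 94.12533569335938), 89.68275451660156)
468 1123 zmax 32.2 y 315.0 346.5
476 1053 zmax 30.1 y 316.7 342.9
484 730 zmax 24.8 y 320.9 340.8
492 751 zmax 24.0 y 321.0 341.1
500 1205 zmax 27.4 y 298.9 363.4
508 1963 zmax 35.7 y 297.8 365.1
516 1921 zmax 39.3 y 297.7 365.2
524 860 zmax 38.1 y 311.2 351.7
532 440 zmax 39.5 y 309.6 353.2
540 46 zmax 34.5 y 309.5 353.2
```

View pics/w17.png

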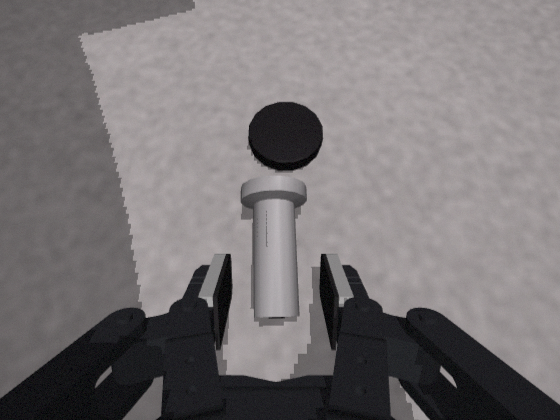

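Call:
{"method": "send_rows", "body": {
  "dp": [
    [-1,-0.5,-2],
    [-2,-0.5,-3.5],
    [-2,-0.5,-4.5],
    [-2,-0.5,-4.5]
  ],
  "rot": [
    [0,0,0],
    [0,0,0],
    [0,0,0],
    [0,0,0]
  ]
}}

```text
time: 28.72
tool_pos: [492.8, 331.0, -6.2]
tcp_rot: [-137.8, 0.1, 89.7]
ft_force: [-0.5, -0.3, -0.7]
finger_gap: 39.9
```

Call:
{"method": "send_rows", "body": {
  "dp": [
    [0,0,0],
    [0,0,0],
    [0,0,0],
    [0,0,0],
    [0,0,0]
  ],
  "rot": [
    [0,0,0],
    [0,0,0],
    [0,0,0],
    [0,0,0],
    [0,0,0]
  ],
  "jaw": 0,
  "force": 60
}}

```text
time: 29.35
tool_pos: [493.0, 331.1, -5.9]
tcp_rot: [-137.8, 0.1, 89.7]
ft_force: [0.1, 0.2, 1.1]
finger_gap: 17.8
```

Call:
{"method": "send_rows", "body": {
  "dp": [
    [0,0,15],
    [0,0,45],
    [0,0,75],
    [0,0,85],
    [0,0,85]
  ],
  "rot": [
    [0,0,0],
    [0,-0.05,0],
    [0,-0.2,0],
    [0,-0.36,0],
    [0,-0.52,0]
  ]
}}

```text
time: 29.98
tool_pos: [494.8, 331.7, 82.3]
tcp_rot: [-168.1, -0.2, 89.6]
ft_force: [-0.8, 0.3, 0.0]
finger_gap: 17.7
```

Call:
{"method": "send_rows", "body": {
  "dp": [
    [5,0,0],
    [10,0,0],
    [15,0,0],
    [20,0,0],
    [25,0,0]
  ],
  "rot": [
    [0,-0.16,0],
    [0,-0.32,0],
    [0,-0.48,0],
    [0,-0.64,0],
    [0,-0.8,0]
  ]
}}

```text
time: 30.6
tool_pos: [518.2, 331.6, 80.9]
tcp_rot: [146.2, -0.5, 89.8]
ft_force: [1.2, -1.7, -1.6]
finger_gap: 17.9
```

Call:
{"method": "send_rows", "body": {
  "dp": [
    [5,0,0],
    [10,0,0],
    [10,0,0],
    [10,0,0]
  ],
  "rot": [
    [0,-0.16,0],
    [0,-0.3,0],
    [0,-0.35,0],
    [0,-0.35,0]
  ]
}}

```text
time: 31.1
tool_pos: [525.9, 330.0, 76.7]
tcp_rot: [126.7, -0.2, 89.9]
ft_force: [0.9, -0.6, -1.5]
finger_gap: 18.2
```

```bash
python3 -c "
from lp import *
run('w18',497,331)
from bench import r,vision
from scipy.spatial.transform import Rotation as R
print(R.from_euler('xyz',r.sense()['tcp_rot'],degrees=True).as_matrix()[:,2].round(3),r.sense()['finger_gap'])
t=vision.snapshot('scene');cv2.imwrite('pics/scene3.png',cv2.resize(t['pixels'][20:220,260:480,::-1],None,fx=3,fy=3))
"
```

```text
[126.71409537  -0.19174978  89.92685895] [525.92559169 330.01412968  76.69036303] [ 48.8  -1.7 128.8 -75.3  38.5  15.9]
65 ((448.18109130859375, 335.80322265625), (12.873967170715332, 1.7344253063201904), 82.59517669677734)
[ 0.802  0.001 -0.597] 17.97731351717704
```

View pics/w18.png

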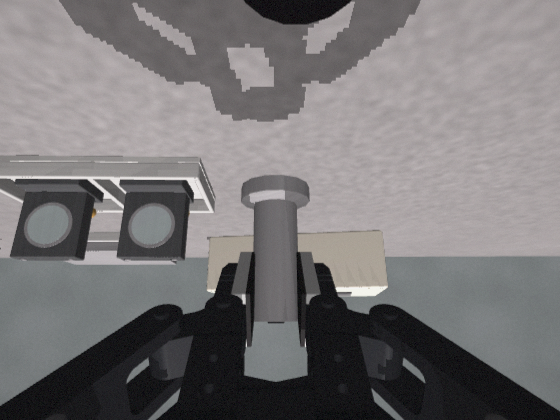

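View pics/scene3.png

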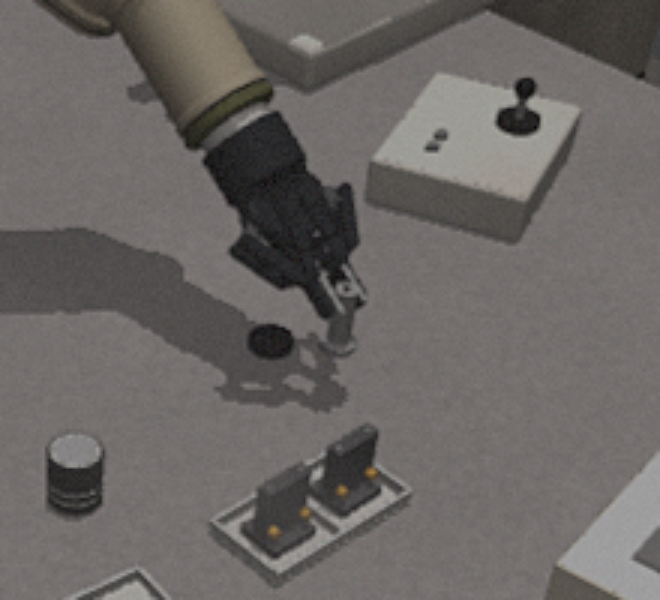

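The post is upright in the grip. Joint 4 is near its limit (-75° of -76.6°), so I'll ease the tilt slightly while lowering.

Call:
{"method": "send_rows", "body": {
  "dp": [
    [0,0,-5],
    [0,0,-15],
    [0,0,-25],
    [0,0,-33],
    [0,0,-37]
  ],
  "rot": [
    [0,0.03,0],
    [0,0.06,0],
    [0,0.07,0],
    [0,0.07,0],
    [0,0.07,0]
  ]
}}

```text
time: 31.82
tool_pos: [527.8, 330.6, 41.1]
tcp_rot: [130.6, -0.3, 89.9]
ft_force: [-0.4, 0.5, -1.4]
finger_gap: 17.8
```

```bash
python3 -c "
from h import *
st,s,W,c=wrist('w19');print(st['tcp_rot'],st['tool_pos'],st['joint_pos'].round(1),st['ft_force'])
for v in range(160,330,10): print(v,c[v,276].round(1))
"
```

```text
[130.56866066  -0.28036731  89.86545923] [527.82897342 330.5642117   41.13897854] [ 46.9   2.3 127.  -72.6  35.5  14. ] [-0.4215211   0.45289091 -1.41621092]
160 [ 5.066e+02  3.311e+02 -4.000e-01]
170 [5.159e+02 3.311e+02 2.000e-01]
180 [491.5 331.   18.3]
190 [491.4 330.9  23.1]
200 [498.7 330.9  24.5]
210 [498.6 330.9  29.3]
220 [498.9 330.9  33.8]
230 [499.2 330.8  38.3]
240 [499.1 330.8  42.7]
250 [499.2 330.8  47.1]
260 [499.5 330.8  51.2]
270 [500.4 330.7  55.2]
280 [499.5 330.7  59.4]
290 [499.3 330.7  63.4]
300 [501.1 330.7  67.1]
310 [502.5 330.6  70.8]
320 [502.7 330.6  74.6]
```

Call:
{"method": "send_rows", "body": {
  "dp": [
    [0,0,-4],
    [0,0,-8],
    [0,0,-11],
    [0,0,-12.5],
    [0,0,-13.5]
  ],
  "rot": [
    [0,0,0],
    [0,0,0],
    [0,0,0],
    [0,0,0],
    [0,0,0]
  ]
}}

```text
time: 32.5
tool_pos: [527.9, 331.0, 28.3]
tcp_rot: [130.5, -0.3, 89.9]
ft_force: [-0.0, -0.3, -0.5]
finger_gap: 17.8
```

Call:
{"method": "send_rows", "body": {
  "dp": [
    [0,0,-0.7],
    [0,0,-1.4],
    [0,0,-2],
    [0,0,-2]
  ],
  "rot": [
    [0,0,0],
    [0,0,0],
    [0,0,0],
    [0,0,0]
  ]
}}

```text
time: 33.0
tool_pos: [528.8, 331.5, 28.0]
tcp_rot: [130.4, -0.4, 89.9]
ft_force: [-4.4, -2.6, 7.9]
finger_gap: 17.7
```

Call:
{"method": "send_rows", "body": {
  "dp": [
    [0,0,0.7],
    [0,0,0.7],
    [0,0,0.7],
    [0,0,0.7],
    [0,0,0.7]
  ],
  "rot": [
    [0,0,0],
    [0,0,0],
    [0,0,0],
    [0,0,0],
    [0,0,0]
  ],
  "jaw": 40
}}

```text
time: 33.62
tool_pos: [527.9, 330.9, 27.0]
tcp_rot: [130.6, -0.3, 89.9]
ft_force: [0.0, -0.6, -0.3]
finger_gap: 40.2
```

Call:
{"method": "send_rows", "body": {
  "dp": [
    [-6,0,5],
    [-20,0,18],
    [-38,0,40],
    [-50,0,70],
    [-55,0,95]
  ],
  "rot": [
    [0,0,0],
    [0,0,0],
    [0,0,0],
    [0,0,0],
    [0,0.1,0]
  ]
}}

```text
time: 34.25
tool_pos: [470.2, 330.3, 119.6]
tcp_rot: [136.4, -0.1, 90.0]
ft_force: [0.3, -1.4, -0.6]
finger_gap: 40.0
```

```bash
python3 -c "
from h import *
st,s,W,c=wrist('w20');print(st['tcp_rot'],st['tool_pos'],st['joint_pos'].round(1),st['ft_force'])
p=c.reshape(-1,3);q=p[(np.hypot(p[:,0]-509,p[:,1]-331)<35)&(p[:,2]>52)&(p[:,2]<64)]
print(len(q),q.mean(0),cv2.minAreaRect(q[:,:2].astype(np.float32)))
"
```

```text
[ 1.36391499e+02 -1.25795860e-01  8.99716301e+01] [470.22143073 330.27157061 119.63242428] [ 50.3 -15.  128.7 -47.5  45.9 -11.6] [ 0.27900645 -1.38094587 -0.58712176]
653 [503.49825078 331.39085387  58.47437666] ((506.87176513671875, 331.1658630371094), (20.198659896850586, 20.074443817138672), 33.27821350097656)
```

View pics/w20.png

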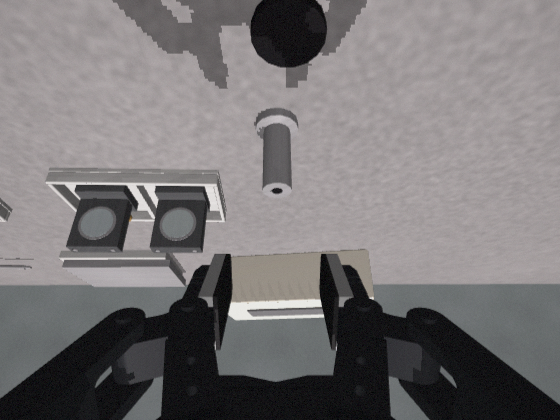

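The post stands upright at (507,331). Returning the tool to vertical to regrip it.

Call:
{"method": "send_rows", "body": {
  "dp": [
    [7,0,5],
    [15,0,5],
    [23,0,0],
    [31,0,0],
    [36,1,0]
  ],
  "rot": [
    [0,0.13,0],
    [0,0.29,0],
    [0,0.45,0],
    [0,0.61,0],
    [0,0.76,0]
  ]
}}

```text
time: 34.92
tool_pos: [509.9, 332.2, 122.8]
tcp_rot: [179.8, -0.2, 89.7]
ft_force: [0.6, 1.5, -0.1]
finger_gap: 39.9
```

Call:
{"method": "send_rows", "body": {
  "dp": [
    [0,0,0],
    [0,0,0],
    [0,0,0]
  ],
  "rot": [
    [0,0,0],
    [0,0,0],
    [0,0,0]
  ]
}}

```text
time: 35.3
tool_pos: [508.1, 332.2, 121.9]
tcp_rot: [179.6, -0.1, 89.7]
ft_force: [-0.8, 0.1, 0.6]
finger_gap: 39.9
```

```bash
python3 -c "
from h import *
st,s,W,c=wrist('w21');print(st['tcp_rot'],st['tool_pos'],st['joint_pos'].round(1),st['ft_force'])
p=c.reshape(-1,3);q=p[(np.hypot(p[:,0]-509,p[:,1]-331)<35)&(p[:,2]>56)&(p[:,2]<64)]
print(len(q),q.mean(0),cv2.minAreaRect(q[:,:2].astype(np.float32)))
"
```

```text
[ 1.79555188e+02 -8.72021687e-02  8.97170413e+01] [508.10290478 332.19439891 121.89149326] [ 28.4  11.6  90.6  -0.1  77.4 -61.3] [-0.83324024  0.08792946  0.61099589]
685 [506.81608517 331.29386387  60.29162403] ((507.2062072753906, 331.3918762207031), (18.85067367553711, 20.02637481689453), 88.14541625976562)
```

Call:
{"method": "send_rows", "body": {
  "dp": [
    [-1,-1,-20],
    [-1,-1,-55],
    [-1,-1,-85],
    [-1,-1,-105],
    [-1,-1,-114]
  ],
  "rot": [
    [0,0,0],
    [0,0,0],
    [0,0,0],
    [0,0,0],
    [0,0,0]
  ]
}}

```text
time: 35.98
tool_pos: [507.0, 330.3, 5.6]
tcp_rot: [179.8, -0.0, 89.7]
ft_force: [-0.1, -0.8, 0.7]
finger_gap: 39.9
```

Call:
{"method": "send_rows", "body": {
  "dp": [
    [0,0,0],
    [0,0,0],
    [0,0,0],
    [0,0,0],
    [0,0,0]
  ],
  "rot": [
    [0,0,0],
    [0,0,0],
    [0,0,0],
    [0,0,0],
    [0,0,0]
  ],
  "jaw": 0,
  "force": 40
}}

```text
time: 36.6
tool_pos: [508.3, 330.8, 7.6]
tcp_rot: [179.6, -0.1, 89.6]
ft_force: [-0.3, -0.2, -1.2]
finger_gap: 19.2
```

Call:
{"method": "send_rows", "body": {
  "dp": [
    [0,0,10],
    [0,0,30],
    [0,0,60],
    [0,0,85],
    [0,0,90]
  ],
  "rot": [
    [0,0,0],
    [0,0,0],
    [0,0,0],
    [0,0,0],
    [0,0,0]
  ]
}}

```text
time: 37.22
tool_pos: [510.3, 331.9, 101.5]
tcp_rot: [179.3, -0.2, 89.6]
ft_force: [0.6, -0.4, -1.2]
finger_gap: 19.0
```

Call:
{"method": "send_rows", "body": {
  "dp": [
    [4,-20,5],
    [12,-60,10],
    [23,-112,10],
    [34,-165,10],
    [45,-220,10]
  ],
  "rot": [
    [0,0,0],
    [0,0,0],
    [0,0,0],
    [0,0,0],
    [0,0,0]
  ]
}}

```text
time: 37.85
tool_pos: [552.5, 108.1, 106.5]
tcp_rot: [179.7, -0.1, 89.6]
ft_force: [-0.0, 0.0, -1.5]
finger_gap: 18.9
```

Call:
{"method": "send_rows", "body": {
  "dp": [
    [11,-55,0],
    [22,-110,0],
    [33,-165,0],
    [45,-220,0],
    [55,-265,0]
  ],
  "rot": [
    [0,0,0],
    [0,0,0],
    [0,0,0],
    [0,0,0],
    [0,0,0]
  ]
}}

```text
time: 38.48
tool_pos: [607.0, -157.3, 106.4]
tcp_rot: [179.7, -0.1, 89.6]
ft_force: [-0.5, 0.4, -1.5]
finger_gap: 19.1
```

Call:
{"method": "send_rows", "body": {
  "dp": [
    [3,-15,0],
    [3,-19,-10],
    [3,-19,-25],
    [3,-19,-35],
    [3,-19,-40]
  ],
  "rot": [
    [0,0,0],
    [0,0,0],
    [0,0,0],
    [0,0,0],
    [0,0,0]
  ]
}}

```text
time: 39.1
tool_pos: [610.4, -171.8, 65.7]
tcp_rot: [179.8, -0.1, 89.7]
ft_force: [0.3, 0.0, -2.1]
finger_gap: 18.9
```

```bash
python3 -c "
from h import *
st,s,W,c=wrist('w22');print(st['tcp_rot'],st['tool_pos'],st['joint_pos'].round(1),st['ft_force'])
for v in range(150,280,10): print(v,c[v,276].round(1))
"
```

```text
[ 1.79769063e+02 -1.27562037e-01  8.97252341e+01] [ 610.37436503 -171.75684126   65.73697835] [ -20.5   18.9   88.1    0.2   72.8 -110.3] [ 0.25843015  0.02743657 -2.09810011]
150 [ 5.69e+02 -1.71e+02 -5.00e-01]
160 [ 574.6 -171.1    4.8]
170 [ 579.9 -171.1   10.3]
180 [ 587.6 -171.1    4.9]
190 [ 594.3 -171.1    5.1]
200 [ 601.5 -171.2    3.9]
210 [ 608.4 -171.2    4.2]
220 [ 593.9 -171.4   62. ]
230 [ 597.2 -171.4   66.9]
240 [ 600.  -171.5   72.4]
250 [ 599.5 -171.5   84.5]
260 [ 599.3 -171.6   94.5]
270 [ 600.4 -171.6  100.9]
```

View pics/w22.png

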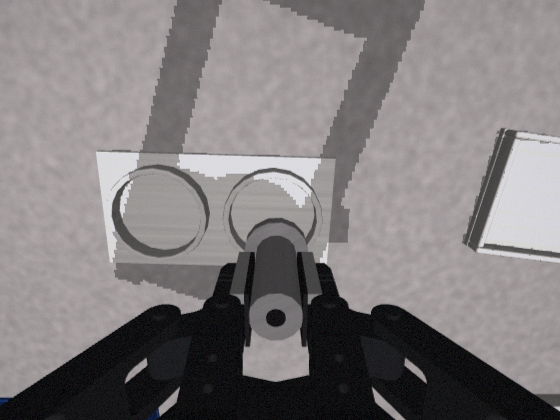

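Call:
{"method": "send_rows", "body": {
  "dp": [
    [0,-1,-15],
    [0,-1,-32],
    [0,-1,-43],
    [0,-1,-48],
    [0,-1,-50]
  ],
  "rot": [
    [0,0,0],
    [0,0,0],
    [0,0,0],
    [0,0,0],
    [0,0,0]
  ]
}}

```text
time: 39.78
tool_pos: [611.1, -174.2, 17.0]
tcp_rot: [179.7, -0.1, 89.6]
ft_force: [-1.3, 0.1, -0.4]
finger_gap: 18.7
```

Call:
{"method": "send_rows", "body": {
  "dp": [
    [0,0,-1],
    [0,0,-2],
    [0,0,-3],
    [0,0,-4],
    [0,0,-4]
  ],
  "rot": [
    [0,0,0],
    [0,0,0],
    [0,0,0],
    [0,0,0],
    [0,0,0]
  ]
}}

```text
time: 40.4
tool_pos: [611.2, -174.2, 13.3]
tcp_rot: [179.7, -0.1, 89.6]
ft_force: [-0.6, 0.1, -1.4]
finger_gap: 19.2
```

Call:
{"method": "send_rows", "body": {
  "dp": [
    [0,0,-0.7],
    [0,0,-1.4],
    [0,0,-2],
    [0,0,-2.5],
    [0,0,-2.5]
  ],
  "rot": [
    [0,0,0],
    [0,0,0],
    [0,0,0],
    [0,0,0],
    [0,0,0]
  ]
}}

```text
time: 41.02
tool_pos: [611.3, -174.3, 11.6]
tcp_rot: [179.6, -0.1, 89.6]
ft_force: [-3.6, 1.9, 5.3]
finger_gap: 19.1
```

Touched down. Releasing and moving up.

Call:
{"method": "send_rows", "body": {
  "dp": [
    [0,0,0.5],
    [0,0,0.5],
    [0,0,0.5],
    [0,0,0.5]
  ],
  "rot": [
    [0,0,0],
    [0,0,0],
    [0,0,0],
    [0,0,0]
  ],
  "jaw": 40
}}

```text
time: 41.52
tool_pos: [611.2, -174.2, 11.3]
tcp_rot: [179.7, -0.1, 89.6]
ft_force: [-0.3, 0.4, -0.3]
finger_gap: 40.2
```

Call:
{"method": "send_rows", "body": {
  "dp": [
    [0,0,15],
    [0,0,45],
    [0,0,80],
    [0,0,100],
    [0,0,105]
  ],
  "rot": [
    [0,0,0],
    [0,0,0],
    [0,0,0],
    [0,0,0],
    [0,0,0]
  ]
}}

```text
time: 42.15
tool_pos: [612.4, -174.6, 118.7]
tcp_rot: [179.5, -0.0, 89.6]
ft_force: [0.2, -0.2, -0.4]
finger_gap: 39.9
```

```bash
cat >> h.py <<'E'
def topat(c,x,y,z0,z1,R=35):
    p=c.reshape(-1,3);q=p[(np.hypot(p[:,0]-x,p[:,1]-y)<R)&(p[:,2]>z0)&(p[:,2]<z1)]
    print(len(q),q.mean(0).round(1),[np.round(a,1) for a in cv2.minAreaRect(q[:,:2].astype(np.float32))])
E
python3 -c "
from h import *
st,s,W,c=wrist('w23');print(st['tcp_rot'],st['tool_pos'],st['ft_force'])
topat(c,611,-173,58,70)
"
```

```text
[ 1.79463006e+02 -1.04142403e-02  8.96446215e+01] [ 612.38057515 -174.63814659  118.69198003] [ 0.21869107 -0.24804132 -0.44616699]
752 [ 609.7 -174.    64. ] [array([ 610.4, -174. ]), array([19.5, 19.6]), np.float64(28.9)]
```

View pics/w23.png

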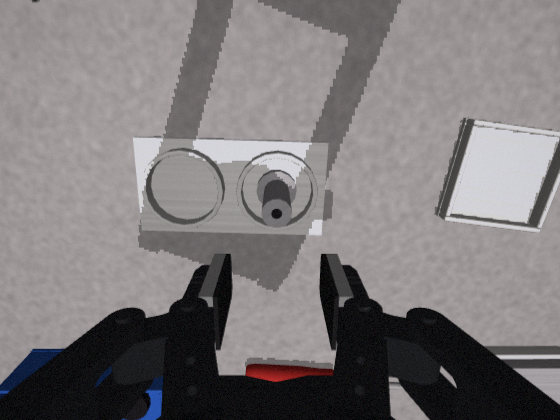

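Post L stands at (610,-174) in its pocket. Post R is next.

Call:
{"method": "send_rows", "body": {
  "dp": [
    [-20,-5,0],
    [-65,-15,0],
    [-115,-26,0],
    [-150,-34,0],
    [-164,-36,0]
  ],
  "rot": [
    [0,0,0],
    [0,0,0],
    [0,0,0],
    [0,0,0],
    [0,0,0]
  ]
}}

```text
time: 42.82
tool_pos: [444.9, -210.0, 114.8]
tcp_rot: [179.8, -0.2, 89.6]
ft_force: [0.1, -0.5, 0.6]
finger_gap: 39.9
```

Call:
{"method": "send_rows", "body": {
  "dp": [
    [0,0,0],
    [0,0,0]
  ],
  "rot": [
    [0,0,0],
    [0,0,0]
  ]
}}

```text
time: 43.08
tool_pos: [448.2, -210.0, 116.4]
tcp_rot: [179.6, -0.1, 89.7]
ft_force: [0.0, 0.3, 0.3]
finger_gap: 40.0
```

```bash
python3 -c "
from h import *
st,s,W,c=wrist('w24');print(st['tcp_rot'],st['tool_pos'],st['ft_force'])
topat(c,447,-210,56,66)
"
```

```text
[ 1.79618929e+02 -8.49452900e-02  8.96609206e+01] [ 448.1694735  -210.02812244  116.3590981 ] [0.0280471  0.34832521 0.27145981]
718 [ 446.4 -210.9   60.2] [array([ 447. , -210.9]), array([19.8, 19.6]), np.float64(85.2)]
```

Call:
{"method": "send_rows", "body": {
  "dp": [
    [0,-1,-20],
    [0,-1,-55],
    [0,-1,-85],
    [0,-1,-103],
    [0,-1,-109]
  ],
  "rot": [
    [0,0,0],
    [0,0,0],
    [0,0,0],
    [0,0,0],
    [0,0,0]
  ]
}}

```text
time: 43.75
tool_pos: [447.0, -210.7, 6.3]
tcp_rot: [179.7, -0.1, 89.7]
ft_force: [0.8, 0.7, 0.1]
finger_gap: 39.6
```

Call:
{"method": "send_rows", "body": {
  "dp": [
    [0,0,0],
    [0,0,0],
    [0,0,0],
    [0,0,0],
    [0,0,0]
  ],
  "rot": [
    [0,0,0],
    [0,0,0],
    [0,0,0],
    [0,0,0],
    [0,0,0]
  ],
  "jaw": 0
}}

```text
time: 44.38
tool_pos: [447.7, -211.5, 8.0]
tcp_rot: [179.6, -0.0, 89.6]
ft_force: [-0.0, 0.2, 2.6]
finger_gap: 19.3
```

Call:
{"method": "send_rows", "body": {
  "dp": [
    [0,0,10],
    [0,0,35],
    [0,0,65],
    [0,0,85],
    [0,0,90]
  ],
  "rot": [
    [0,0,0],
    [0,0,0],
    [0,0,0],
    [0,0,0],
    [0,0,0]
  ]
}}

```text
time: 45.0
tool_pos: [448.2, -211.8, 99.4]
tcp_rot: [179.5, 0.0, 89.6]
ft_force: [0.7, -0.2, -1.7]
finger_gap: 18.9
```

Call:
{"method": "send_rows", "body": {
  "dp": [
    [20,-5,0],
    [65,-15,0],
    [115,-26,0],
    [150,-34,0],
    [162,-36,-5]
  ],
  "rot": [
    [0,0,0],
    [0,0,0],
    [0,0,0],
    [0,0,0],
    [0,0,0]
  ]
}}

```text
time: 45.62
tool_pos: [610.4, -247.3, 91.3]
tcp_rot: [179.7, -0.1, 89.7]
ft_force: [0.2, 0.8, -1.1]
finger_gap: 19.1
```

Call:
{"method": "send_rows", "body": {
  "dp": [
    [0,0,-5],
    [0,0,-25],
    [0,0,-50],
    [0,0,-68],
    [0,0,-75]
  ],
  "rot": [
    [0,0,0],
    [0,0,0],
    [0,0,0],
    [0,0,0],
    [0,0,0]
  ]
}}

```text
time: 46.25
tool_pos: [607.4, -246.5, 15.1]
tcp_rot: [179.8, -0.2, 89.6]
ft_force: [0.1, -1.3, -0.8]
finger_gap: 18.9
```

Call:
{"method": "send_rows", "body": {
  "dp": [
    [0,0,-1],
    [0,0,-2],
    [0,0,-3],
    [0,0,-4],
    [0,0,-4]
  ],
  "rot": [
    [0,0,0],
    [0,0,0],
    [0,0,0],
    [0,0,0],
    [0,0,0]
  ]
}}

```text
time: 46.88
tool_pos: [609.3, -247.2, 13.5]
tcp_rot: [179.6, -0.1, 89.6]
ft_force: [0.2, 0.1, -0.9]
finger_gap: 18.9
```

Call:
{"method": "send_rows", "body": {
  "dp": [
    [0,0,-0.7],
    [0,0,-1.4],
    [0,0,-2],
    [0,0,-2.5],
    [0,0,-2.5]
  ],
  "rot": [
    [0,0,0],
    [0,0,0],
    [0,0,0],
    [0,0,0],
    [0,0,0]
  ]
}}

```text
time: 47.5
tool_pos: [609.4, -247.2, 12.1]
tcp_rot: [179.6, -0.1, 89.7]
ft_force: [-4.7, 2.1, 8.0]
finger_gap: 18.6
```

Call:
{"method": "send_rows", "body": {
  "dp": [
    [0,0,0.7],
    [0,0,0.7],
    [0,0,0.7],
    [0,0,0.7]
  ],
  "rot": [
    [0,0,0],
    [0,0,0],
    [0,0,0],
    [0,0,0]
  ],
  "jaw": 40
}}

```text
time: 48.0
tool_pos: [609.2, -247.2, 11.4]
tcp_rot: [179.7, -0.1, 89.6]
ft_force: [0.2, 0.8, -0.0]
finger_gap: 39.8
```

Call:
{"method": "send_rows", "body": {
  "dp": [
    [0,0,15],
    [0,0,45],
    [0,0,80],
    [0,0,100],
    [0,0,105]
  ],
  "rot": [
    [0,0,0],
    [0,0,0],
    [0,0,0],
    [0,0,0],
    [0,0,0]
  ]
}}

```text
time: 48.62
tool_pos: [610.3, -247.8, 119.0]
tcp_rot: [179.5, 0.0, 89.6]
ft_force: [-0.4, -0.4, -0.3]
finger_gap: 40.0
```

```bash
python3 -c "
from h import *
st,s,W,c=wrist('w25');print(st['tcp_rot'],st['tool_pos'],st['ft_force'])
topat(c,611,-173,58,70)
topat(c,609,-247,58,70)
"
```

```text
[1.79467374e+02 1.19368509e-02 8.96441999e+01] [ 610.34656473 -247.77270857  118.9810453 ] [-0.40330316 -0.36457467 -0.34487988]
794 [ 609.6 -174.9   63.9] [array([ 610.4, -174. ]), array([20.1, 19.7]), np.float64(62.5)]
756 [ 607.8 -247.1   64. ] [array([ 608.6, -247.1]), array([19.8, 19.1]), np.float64(2.8)]
```

View pics/w25.png

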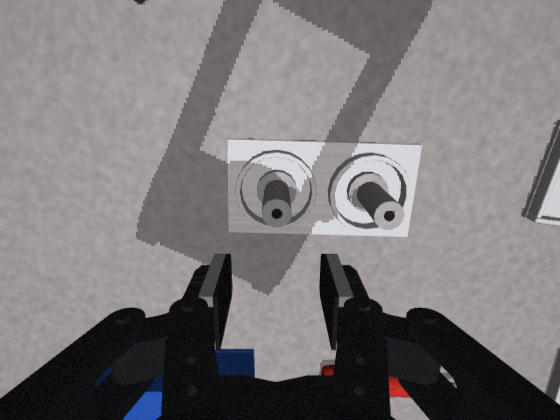

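Both posts are centred, at image (276,200) and (380,205). Now the lens.

Call:
{"method": "send_rows", "body": {
  "dp": [
    [-8,18,0],
    [-28,62,0],
    [-50,112,0],
    [-73,162,0],
    [-95,212,0]
  ],
  "rot": [
    [0,0,0],
    [0,0,0],
    [0,0,0],
    [0,0,0],
    [0,0,0]
  ],
  "jaw": 72
}}

```text
time: 49.3
tool_pos: [512.1, -33.6, 114.7]
tcp_rot: [179.8, -0.1, 89.6]
ft_force: [1.4, 0.0, 0.8]
finger_gap: 72.1
```

Call:
{"method": "send_rows", "body": {
  "dp": [
    [-20,45,0],
    [-38,85,0],
    [-49,106,0],
    [-49,108,0],
    [-49,108,0]
  ],
  "rot": [
    [0,0,0],
    [0,0,0],
    [0,0,0],
    [0,0,0],
    [0,0,0]
  ]
}}

```text
time: 49.92
tool_pos: [465.0, 72.4, 115.8]
tcp_rot: [179.7, -0.1, 89.7]
ft_force: [0.6, -0.1, 0.5]
finger_gap: 72.1
```

```bash
python3 -c "
from h import *
st,s,W,c=wrist('w26');print(st['tcp_rot'],st['tool_pos'],st['finger_gap'])
topat(c,464.5,73,44,57)
"
```

```text
[ 1.79709242e+02 -5.55722163e-02  8.96607967e+01] [465.00259849  72.39729383 115.80635685] 72.12647415984223
3402 [463.4  73.   50.9] [array([464.7,  73. ]), array([45.7, 45. ]), np.float64(54.8)]
```

View pics/w26.png

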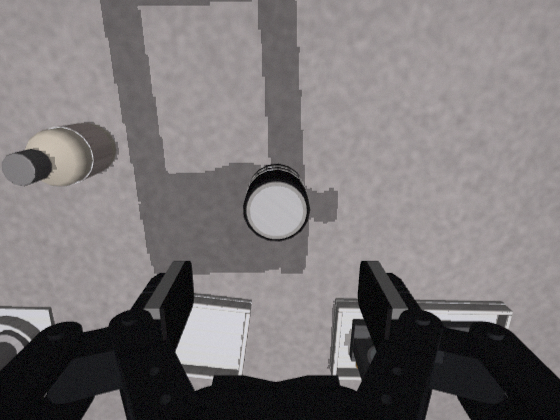

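The lens is centred under the open jaws at (276,205). Going down.

Call:
{"method": "send_rows", "body": {
  "dp": [
    [0,0,-20],
    [0,0,-55],
    [0,0,-88],
    [0,0,-108],
    [0,0,-116]
  ],
  "rot": [
    [0,0,0],
    [0,0,0],
    [0,0,0],
    [0,0,0],
    [0,0,0]
  ]
}}

```text
time: 50.6
tool_pos: [464.3, 71.8, -1.1]
tcp_rot: [179.8, -0.1, 89.6]
ft_force: [-0.4, 0.2, -0.1]
finger_gap: 71.9
```

Call:
{"method": "send_rows", "body": {
  "dp": [
    [0,0,0],
    [0,0,0],
    [0,0,0],
    [0,0,0],
    [0,0,0]
  ],
  "rot": [
    [0,0,0],
    [0,0,0],
    [0,0,0],
    [0,0,0],
    [0,0,0]
  ],
  "jaw": 0
}}

```text
time: 51.22
tool_pos: [466.1, 72.7, 1.5]
tcp_rot: [179.5, -0.1, 89.6]
ft_force: [-0.7, -0.4, 6.7]
finger_gap: 44.4
```

Call:
{"method": "send_rows", "body": {
  "dp": [
    [0,0,10],
    [0,0,30],
    [0,0,55],
    [0,0,65],
    [0,0,70]
  ],
  "rot": [
    [0,0,0],
    [0,0,0],
    [0,0,0],
    [0,0,0],
    [0,0,0]
  ]
}}

```text
time: 51.85
tool_pos: [465.3, 72.8, 70.9]
tcp_rot: [179.6, -0.1, 89.6]
ft_force: [-1.0, 0.7, -2.0]
finger_gap: 43.9
```

Call:
{"method": "send_rows", "body": {
  "dp": [
    [15,-8,0],
    [55,-27,0],
    [100,-49,0],
    [128,-63,0],
    [136,-67,0]
  ],
  "rot": [
    [0,0,-0.02],
    [0,0,-0.06],
    [0,0,-0.1],
    [0,0,-0.14],
    [0,0,-0.14]
  ]
}}

```text
time: 52.48
tool_pos: [601.7, 4.9, 69.3]
tcp_rot: [179.7, -0.1, 81.6]
ft_force: [0.1, 0.2, -2.1]
finger_gap: 44.4
```

Call:
{"method": "send_rows", "body": {
  "dp": [
    [0,0,0],
    [0,0,-20],
    [0,0,-40],
    [0,0,-53],
    [0,0,-58]
  ],
  "rot": [
    [0,0,0],
    [0,0,0],
    [0,0,0],
    [0,0,0],
    [0,0,0]
  ]
}}

```text
time: 53.1
tool_pos: [599.8, 6.1, 10.6]
tcp_rot: [179.8, -0.1, 81.6]
ft_force: [-1.8, 0.9, -1.6]
finger_gap: 43.8
```

Call:
{"method": "send_rows", "body": {
  "dp": [
    [0,0,-1],
    [0,0,-2],
    [0,0,-3],
    [0,0,-4],
    [0,0,-4]
  ],
  "rot": [
    [0,0,0],
    [0,0,0],
    [0,0,0],
    [0,0,0],
    [0,0,0]
  ]
}}

```text
time: 53.72
tool_pos: [601.2, 5.8, 8.7]
tcp_rot: [179.6, -0.1, 81.6]
ft_force: [0.1, 0.6, -1.9]
finger_gap: 43.7
```

Call:
{"method": "send_rows", "body": {
  "dp": [
    [0,0,-1],
    [0,0,-2],
    [0,0,-3],
    [0,0,-3.5],
    [0,0,-3.5]
  ],
  "rot": [
    [0,0,0],
    [0,0,0],
    [0,0,0],
    [0,0,0],
    [0,0,0]
  ]
}}

```text
time: 54.35
tool_pos: [601.3, 5.8, 5.6]
tcp_rot: [179.6, -0.1, 81.6]
ft_force: [-4.2, 0.7, 6.2]
finger_gap: 44.1
```

Call:
{"method": "send_rows", "body": {
  "dp": [
    [0,0,0.7],
    [0,0,0.7],
    [0,0,0.7],
    [0,0,0.7]
  ],
  "rot": [
    [0,0,0],
    [0,0,0],
    [0,0,0],
    [0,0,0]
  ],
  "jaw": 70
}}

```text
time: 54.85
tool_pos: [601.2, 5.8, 5.7]
tcp_rot: [179.7, -0.1, 81.6]
ft_force: [0.5, -0.3, -1.0]
finger_gap: 69.8
```

Call:
{"method": "send_rows", "body": {
  "dp": [
    [0,0,15],
    [0,0,50],
    [0,0,95],
    [0,0,140],
    [0,0,160]
  ],
  "rot": [
    [0,0,0],
    [0,0,0],
    [0,0,0],
    [0,0,0],
    [0,0,0]
  ]
}}

```text
time: 55.48
tool_pos: [603.2, 5.6, 170.6]
tcp_rot: [179.3, -0.1, 81.6]
ft_force: [0.9, -0.8, -1.4]
finger_gap: 69.7
```

Call:
{"method": "send_rows", "body": {
  "dp": [
    [-20,0,20],
    [-60,0,50],
    [-110,0,80],
    [-150,0,100],
    [-160,0,110]
  ],
  "rot": [
    [0,0,0],
    [0,0,0],
    [0,0,0],
    [0,0,0],
    [0,0,0]
  ]
}}

```text
time: 56.1
tool_pos: [440.1, 5.8, 277.2]
tcp_rot: [179.5, -0.1, 81.6]
ft_force: [0.6, -0.1, -0.0]
finger_gap: 70.1
```

```bash
python3 -c "
from h import *
from bench import vision
for n in ('top','scene'):
  t=vision.snapshot(n); c=cloud(t); cv2.imwrite(f'pics/{n}9.png',t['pixels'][:,:,::-1]); print(n)
  for x,y,a,b in ((607,238,57,72),(605,164,57,72),(611,-173,57,72),(609,-247,57,72),(601,5,46,62),(428,-69,78,95),(436,-339,18,30)):
    try: topat(c,x,y,a,b)
    except Exception as e: print('none',x,y)
"
```

```text
top
137 [607.  239.9  63.7] [array([607.1, 239.6]), array([15.7, 45.1]), np.float64(1.2)]
0 [nan nan nan] [array([0., 0.]), array([0., 0.]), np.float64(0.0)]
0 [nan nan nan] [array([0., 0.]), array([0., 0.]), np.float64(0.0)]
24 [ 609.  -251.5   64. ] [array([ 608.7, -252. ]), array([16.4,  8. ]), np.float64(7.9)]
0 [nan nan nan] [array([0., 0.]), array([0., 0.]), np.float64(0.0)]
0 [nan nan nan] [array([0., 0.]), array([0., 0.]), np.float64(0.0)]
544 [ 435.9 -338.3   21.9] [array([ 435.9, -338.8]), array([54.6, 55.2]), np.float64(41.8)]
scene
109 [608.5 236.4  63.4] [array([607.2, 237.8]), array([48.2, 17.2]), np.float64(88.5)]
119 [605.8 162.3  63. ] [array([604.8, 164.8]), array([49.6, 17.8]), np.float64(89.3)]
83 [ 611.2 -174.2   63.3] [array([ 608.7, -173.1]), array([19.2, 21.1]), np.float64(75.6)]
87 [ 609.3 -247.1   63.4] [array([ 608. , -246.5]), array([19.6, 19.5]), np.float64(50.6)]
295 [602.2   3.3  54. ] [array([599.1,   5.4]), array([43.7, 48.2]), np.float64(48.1)]
54 [429.  -70.5  83.7] [array([427.7, -69.9]), array([18.1, 20.1]), np.float64(39.3)]
527 [ 437.5 -339.8   21.8] [array([ 435.8, -338.9]), array([55.5, 57. ]), np.float64(43.1)]h.py:23: RuntimeWarning: Mean of empty slice.
  print(len(q),q.mean(0).round(1),[np.round(a,1) for a in cv2.minAreaRect(q[:,:2].astype(np.float32))])
  ret = um.true_divide(
```

View pics/scene9.png

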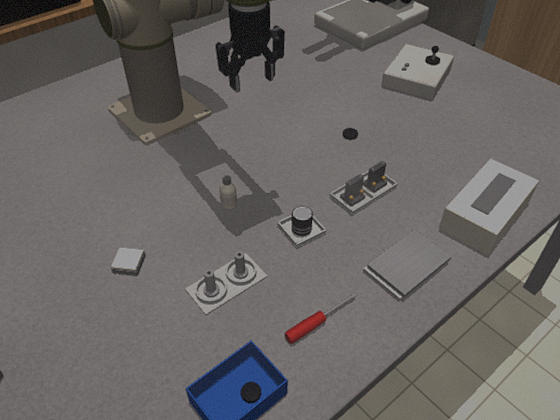

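View pics/top9.png

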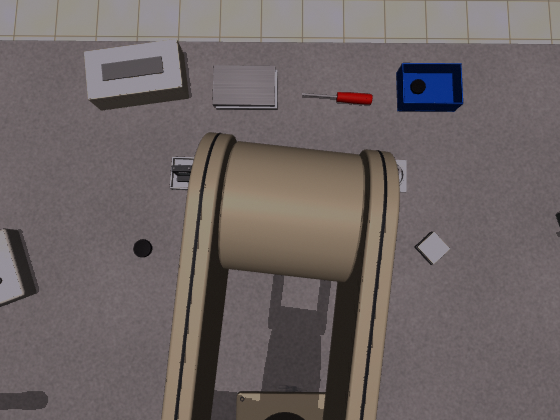

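The scene view shows all five parts upright in their trays: posts at (211,285) and (240,268), lens at (302,220), mounts at (354,190) and (376,178). The bottle (228,192) and box (128,260) are where they started, and the arm is clear, so I'm handing in.

Call:
{"method": "send_rows", "body": {
  "dp": [
    [0,0,0],
    [0,0,0],
    [0,0,0]
  ],
  "rot": [
    [0,0,0],
    [0,0,0],
    [0,0,0]
  ]
}}

```text
time: 56.58
tool_pos: [441.3, 5.8, 274.8]
tcp_rot: [179.8, -0.1, 81.6]
ft_force: [0.2, 0.4, -0.7]
finger_gap: 70.2
```

```bash
python3 -c "
from bench import job
print(job.hand_in())"
```

```text
the job is handed in; nothing more can be done
None
```

I put all five parts away in their trays and handed the job in at about 57 s of the 115 s; the hand-in gives no verdict. Each part was lowered until the wrist force showed contact, then released.

**Last checks (scene camera):** every part is upright, within about 3 mm of the middle of its pocket or bay, with its top at the height expected for standing on the floor. The bottle and box are within about 1 mm of where they started. The top camera could confirm only one mount, one post (partly) and the box, because the arm hid the rest.

**What went wrong:**
- **Fingertips:** the wrist depth image showed them ending about 21 mm behind the stated TCP, not 14 mm ahead of it. I gripped both mounts before noticing, so they were held only by their top edge, but they travelled and were set down without trouble.
- **Toppled post:** for the same reason, my first grip knocked over the post on the mount-tray side. I moved it while lying down, stood it up again with a tilted grip, regripped it and placed it with the corrected offset. While I was tilting it, joint 4 reached -75.3° against its -76.6° limit but stayed within range.

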